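# Refit the cover panel of the specimen box under its two lips

### The arm

A 6-joint arm with a two-finger parallel gripper is mounted at the origin on a cart in front of the work surface, level with it; the furniture and walls round the work are solid. World frame = base frame: x ahead of the robot, y to its left, z up, the work surface at z = 0. Lengths are in m, angles in rad, forces in N, time in s.
With the tool pointing down it reaches from about 0.4 to 0.825 m from the base axis. Payload 7 kg.
Tool frame: the origin (TCP) lies midway between the tips of the shut fingers; the grasp point (between the pads) lies 19 mm behind it; x points along the fingers, z is the direction in which the jaws open and shut, and the axes are right-handed (so a half turn about x gives the same grasp; the last joint's range is limited). The gripper opens to 88 mm and grips with 3 to 60 N. Pads are 19 mm wide; open, the fingers measure 130 mm over their backs; the gripper's body (78 mm by 193 mm) begins 47 mm behind the grasp point.
Start: joints at [1.494, 0.359, 0.012, 0, -1.224, -0.288], TCP at [0.241, 0.631, 0.227] pointing down, gripper open.
Joint ranges: [-3.07, 3.07], [-1.43, 2.12], [-1.02, 1.25], [-3.03, 1.67], [-3.05, -0], [-3.03, 3.03]. Speed limits (rad/s): [2.39, 2.39, 3.01, 3.14, 3.14, 3.14].

### API

Orientations are given as a unit quaternion [x, y, z, w].
In Python, from rig import manip gives the robot as it stands. The module is installed in compiled form; this text tells all that it offers.
- The arm moves only by the tool jog_arm, never from a script. Its argument "increments" is a list of rows, each an object of numbers: "wx", "wy", "wz": the turn, a rotation vector about the tool's x, y, z in rad; "tx", "ty", "tz": the shift along the tool's x, y, z in mm; "fingers": the finger opening in mm, from 0 to 87.6. A call has exactly 10 rows; each row shifts and turns the commanded pose from where the row before left it, along the tool's axes as they then stand; what a row does not reach is not made up. A row lasts 1/10 s, in which the tool goes at most 50 mm and 8.59 degrees, less where a joint would pass 70% of its speed; a pose out of reach is approached as far as the arm can. A call is refused whole if a number of a shift passes 50 or a number of a turn 0.15, either way. A call with a gripper value outside its range is refused whole. The fingers move at their own pace and stop on an object; "newtons" is the grip in N (left out, the last holds). Time passes only in rows, so rows that do not move let the fingers close, or fill a call up. It gives the time, the measured TCP pose, the force and the opening at its end, in the units of the state.
- manip.read_state(): the state, without advancing time (a new reading comes with each control period).
- manip.snapshot(name): name is "side" or "top" or "wrist"; returns a dict with "img" (384x512x3 uint8, red, green, blue), "K" (3x3 intrinsics, pixels), "dist_coeffs" ([k1, k2, p1, p2, k3] as OpenCV has them; the pictures are not rectified), "R" (3x3) and "t" (3): a world point X has camera coordinates R X + t; the wrist camera has in their place "mount" (4x4, takes a point from camera to tool coordinates, whose origin is the TCP and whose axes are the tool frame's). Camera axes: x right, y down, z forward; pixel columns grow to the right and rows downward; lengths in m; the calibration is good to about 2 mm. A picture is of the moment at which its call begins: read the wrist's pose just before it. There is no depth.
- manip.job_done(): hands the job in, once; it reports no verdict.
Trained networks look in a picture, given as the dict that the camera call returned (one of the last four; its "shot" number tells which), for a name from the list of things; names that differ only in an ending like _2 or _b are one class to them, and where a whole thing is asked for, a point or a joint stands for the part that bears it (a point fixed in the world has none). Each returns a list of dicts, best first, with "score" (0 to 1); they miss things now and then, are a little off and sometimes report something else, mostly with a low value. They report only what shows in the picture. A call takes as long as a camera call.
- manip.cut_out(picture, query): "pixels" (384x512 bool, what is visible of it) and "extent" ([left, top, width, height] in pixels, round what is visible of it).
The state is a dict: "time": time; "joint_positions": joint angles; "qd": joint speeds; "tau": joint torques, N m; "position": TCP position; "tcp_rot": TCP orientation; "contact_force": force on the tool from outside, world axes, zero at the start; "torque": the same for the moment, N m; "finger_gap": finger opening in m.
Only numpy, scipy, OpenCV 4.12 (cv2) and the standard library are available. Lean on these libraries where they do the work, as an engineer would, in place of code of your own. Each camera call takes 0.05 s, during which the arm holds its last target.

### The job

Refit the loose cover panel, held by its orange block, in the open top of the specimen box: it is longer than the opening, so tip one end down and slide it deep under the wide blue lip, then lower the other end inside the narrow black lip until the panel lies flat on the ledges. Then slide it along the ledges under the black lip and bed its end against the springy seal hidden there, pressing for a moment with about 12 N (by feel; more than 16 N ruins the seal), and let go, leaving it flat and caught under both lips. Work gently, and leave the other things on the bench where they are.

Things in the scene. Friction and masses are not known exactly. Their poses are not given: they have to be found in the camera images.
- panel: loose aluminium cover panel, 80 mm (its x) x 180 mm (its y) x 4 mm, with an orange grip block upright at its middle: 44 mm along x, 16 mm along y, from 4 to 40 mm above the underside. Origin at the centre of the underside, z up. Both ends are alike. About 0.3 kg. Starts flat on the bench, long side roughly along world y. Tall machines stand close behind (x above 0.57 m).
- frame: open-topped grey specimen box, fixed, 102 mm (its x) x 234 mm (its y) x 70 mm high, origin at the centre of its underside, z up, y roughly along world y. Inside 90 x 222 mm (walls 6 mm, y from -111 to +111). A flat lip at each end, none at the sides: the opening is 145 mm long, 90 mm wide. Keep the panel's contact with the box below 40 N.
- ledge_plane (a point): point on the box's middle axis at the height of the ledge tops, 42 mm above its underside; axes as the box. Ledges run all round inside (side ledges 14 mm wide); the panel's underside rests on them. 24 mm clear between the ledges and the lips above.
- blue_lip_edge (a point): middle of the inner top edge of the wide blue lip, at the box's -y end, y = -66 mm in the box. The lip spans 66 to 70 mm above the box's underside; the empty pocket under it is 45 mm deep to the end wall.
- black_lip_edge (a point): middle of the inner top edge of the narrow black lip, at the box's +y end, y = +79 mm in the box, same heights as the blue one; 32 mm from this edge to the end wall.
- seal: fixed mount (not the strip itself) of a springy rubber strip under the black lip. The strip, 74 mm wide, has its free face 6 to 26 mm from the +y end wall, different each time and not measured: feel for it. It yields toward +y with about 6 N per mm, at most 4 mm, and pushes the freed panel back a few mm, which is right. Panel friction on the ledges adds 1 to 3 N, more if the panel is pressed down.
- green_specimen: bystander: green puck, 30 mm across, 21 mm high, origin under its centre
- grey_sleeve: bystander: grey flanged sleeve, 50 mm across, 14 mm high, origin under its centre
- magnifier: bystander: black folding magnifier, 34 x 67 x 12 mm, origin under its centre
- ball_bearing: bystander: ball bearing, 35 mm across, 11 mm high, origin under its centre

How it is judged:
By the outcome, as a careful person would: the job done as asked, in the order asked, and still so for the second after the job is handed in, with the robot touching nothing.
It also fails if it takes over 64 s, if anything falls off the work surface, if the arm or the gripper's body presses on something with over 40 N, if the wrist force passes 120 N, or if a joint passes its speed limit or range.

## Working session

There is one attempt and no reset: what is moved stays moved. The work goes in short steps, Python scripts to look and compute and a tool call to move; the robot and the scene stay as the last step left them, time stands still between calls to the robot, and variables do not carry over. Pictures are saved under pics/ and viewed, and the job is handed in when it is done.

Besides the shell and the picture viewer there is one more tool, called after "Request:" by a JSON object that holds its "op" and its "data". jog_arm: Moves the arm, as the interface text tells. Its arguments: {"type":"object","properties":{"increments":{"type":"array","items":{"type":"object","properties":{"wx":{"type":"number"},"wy":{"type":"number"},"wz":{"type":"number"},"tx":{"type":"number"},"ty":{"type":"number"},"tz":{"type":"number"},"fingers":{"type":"number"}}}},"newtons":{"type":"number"}},"required":["increments"]}

```bash
mkdir -p pics; cat > h.py <<'E'
import numpy as np, cv2, pickle
from rig import manip
from scipy.spatial.transform import Rotation as Ro
np.set_printoptions(precision=4,suppress=True)
def st(): return manip.read_state()
def snap(n,save=None):
    s=st(); p=manip.snapshot(n)
    if n=="wrist":
        T=np.eye(4);T[:3,:3]=Ro.from_quat(s["tcp_rot"]).as_matrix();T[:3,3]=s["position"]
        C=T@np.array(p["mount"]); R=C[:3,:3].T; t=-R@C[:3,3]
    else: R=np.array(p["R"]);t=np.array(p["t"])
    p["Rw"]=R;p["tw"]=t
    if save: cv2.imwrite("pics/"+save+".png",p["img"][:,:,::-1]); pickle.dump(p,open("pics/"+save+".pkl","wb"))
    return p
def ray(p,uv):
    u=cv2.undistortPoints(np.array(uv,float).reshape(-1,1,2),np.array(p["K"]),np.array(p["dist_coeffs"])).reshape(-1,2)
    d=np.c_[u,np.ones(len(u))]@p["Rw"]; return -p["Rw"].T@p["tw"], d/np.linalg.norm(d,axis=1,keepdims=True)
def onz(p,uv,z):
    c,d=ray(p,uv); return c+d*((z-c[2])/d[:,2])[:,None]
def proj(p,X):
    r,_=cv2.Rodrigues(p["Rw"]); return cv2.projectPoints(np.array(X,float).reshape(-1,1,3),r,p["tw"],np.array(p["K"]),np.array(p["dist_coeffs"]))[0].reshape(-1,2)
E
python3 - <<'E'
from h import *
s=st(); print({k:np.array(v) for k,v in s.items()})
for n in ["side","top","wrist"]:
    p=snap(n,n+"0"); c=-p["Rw"].T@p["tw"]; print(n,c,p["shot"],p["Rw"][2])
    for q in ["panel","frame","green_specimen","grey_sleeve","magnifier","ball_bearing"]:
        for r in manip.cut_out(p,q)[:2]: print(q,round(r["score"],2),r["extent"])
    if n=="wrist": print(np.array(p["mount"]))
E
```

```text
{'time': array(0.), 'joint_positions': array([ 1.4941,  0.3594,  0.0111, -0.0004, -1.2241, -0.2881]), 'qd': array([0.0026, 0.0004, 0.0004, 0.001 , 0.    , 0.0003]), 'tau': array([ -0.0007, -58.2722,  29.3046,   6.9969,   0.0068,  -0.0002]), 'position': array([0.2406, 0.6301, 0.2256]), 'tcp_rot': array([-0.582 , -0.4006,  0.5829, -0.4013]), 'contact_force': array([0.3008, 0.8748, 0.6526]), 'torque': array([0.009 , 0.0164, 0.002 ]), 'finger_gap': array(0.0874)}
side [-0.0433 -0.0659  0.7737] 1 [ 0.6865 -0.055  -0.725 ]
panel 0.59 [156.0, 244.0, 89.9, 38.4]
frame 0.97 [298.7, 205.3, 121.4, 69.0]
green_specimen 0.64 [299.5, 194.7, 20.0, 2.7]
green_specimen 0.6 [136.0, 209.2, 14.1, 10.1]
grey_sleeve 0.48 [133.3, 174.1, 19.9, 13.9]
magnifier 0.42 [297.2, 204.2, 123.8, 71.2]
top [ 0.4802 -0.1114  1.2744] 2 [ 0.1328 -0.0042 -0.9911]
panel 0.74 [189.7, 236.7, 69.3, 31.7]
frame 0.92 [299.1, 227.8, 93.9, 42.3]
green_specimen 0.54 [173.4, 191.6, 10.0, 11.8]
grey_sleeve 0.72 [167.1, 152.8, 17.0, 15.1]
magnifier 0.58 [315.5, 190.6, 14.9, 3.0]
ball_bearing 0.69 [297.5, 226.1, 96.1, 46.1]
wrist [0.3168 0.6012 0.3844] 3 [-0.2811  0.1069 -0.9537]
[[-0.0002 -0.3007  0.9537 -0.1578]
 [ 0.0005 -0.9537 -0.3007  0.0814]
 [ 1.      0.0004  0.0004  0.0003]
 [ 0.      0.      0.      1.    ]]
```

```bash
python3 - <<'E'
import cv2
for n in ["side0","top0"]:
    i=cv2.imread(f"pics/{n}.png"); c=i[130:290,110:430]; cv2.imwrite(f"pics/{n}c.png",cv2.resize(c,None,fx=2.5,fy=2.5,interpolation=cv2.INTER_CUBIC))
E
```

```text
(no output)
```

View pics/side0c.png

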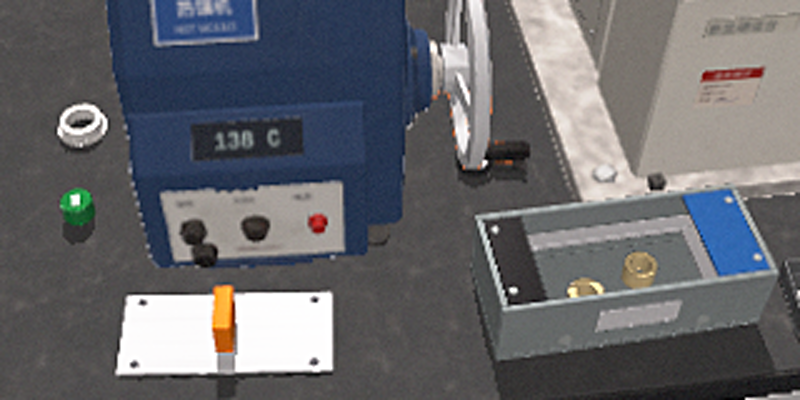

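View pics/top0c.png

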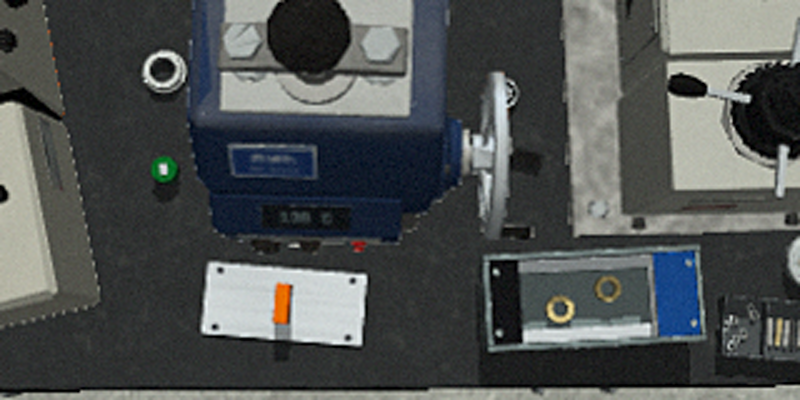

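View pics/top0.png

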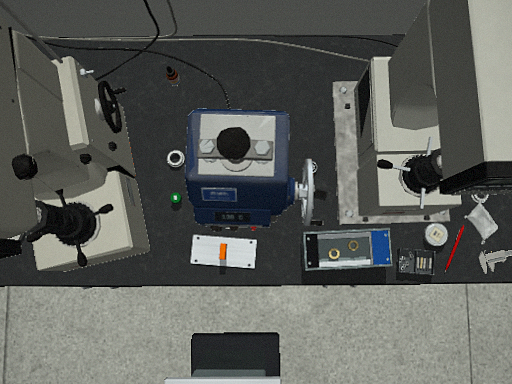

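View pics/wrist0.png

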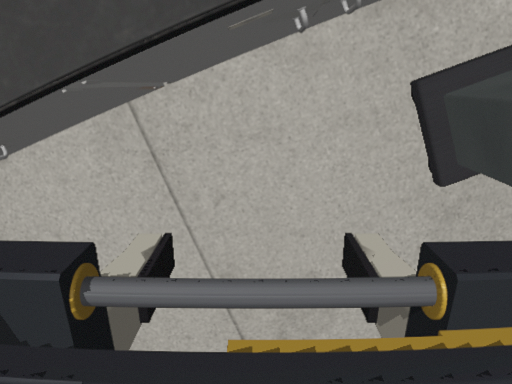

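```bash
python3 - <<'E'
import cv2
i=cv2.imread("pics/top0.png");s=cv2.imread("pics/side0.png")
cv2.imwrite("pics/z1.png",cv2.resize(i[225:280,180:270],None,fx=8,fy=8,interpolation=cv2.INTER_CUBIC))
cv2.imwrite("pics/z2.png",cv2.resize(i[220:280,295:395],None,fx=8,fy=8,interpolation=cv2.INTER_CUBIC))
cv2.imwrite("pics/z3.png",cv2.resize(s[238:288,150:250],None,fx=8,fy=8,interpolation=cv2.INTER_CUBIC))
cv2.imwrite("pics/z4.png",cv2.resize(s[200:280,290:425],None,fx=5.5,fy=5.5,interpolation=cv2.INTER_CUBIC))
E
```

```text
(no output)
```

View pics/z1.png

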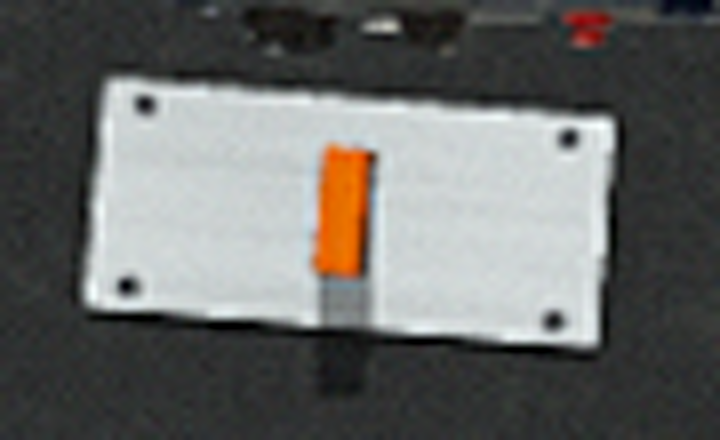

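View pics/z2.png

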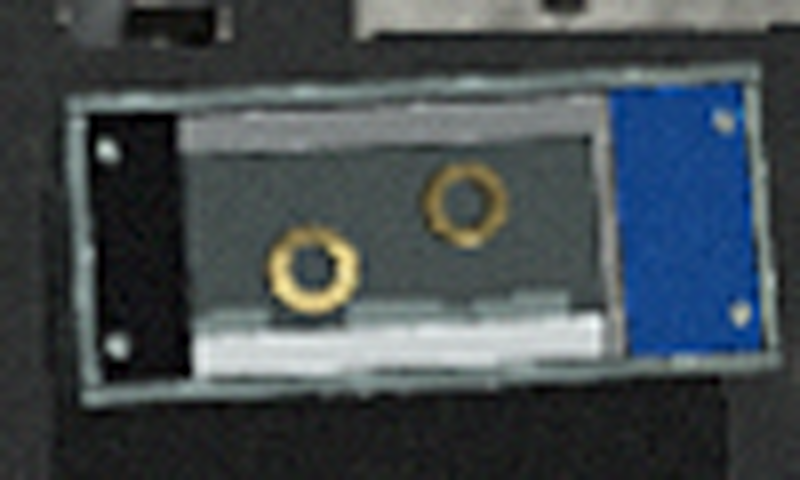

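View pics/z3.png

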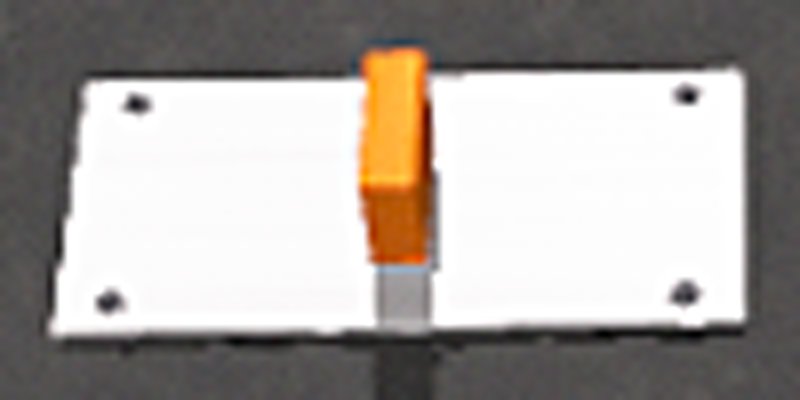

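View pics/z4.png

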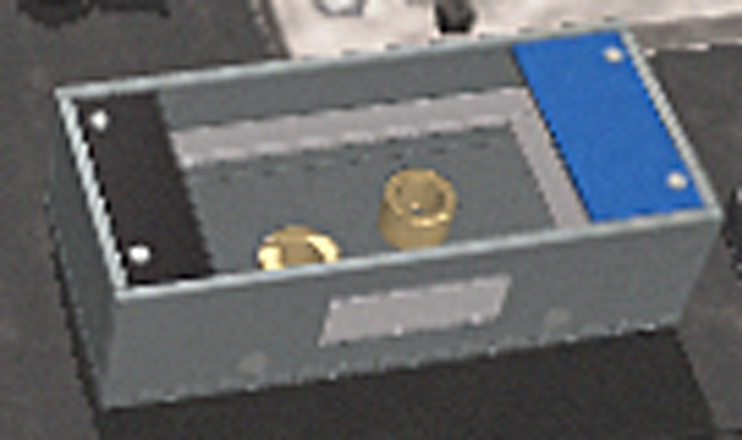

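```bash
python3 - <<'E'
from h import *
from scipy.optimize import least_squares
T=pickle.load(open("pics/top0.pkl","rb"));S=pickle.load(open("pics/side0.pkl","rb"))
f=lambda pts,k,x0,y0:(np.array(pts,float)+.5)/k-.5+[x0,y0]
pt=f([(103,78),(615,117),(600,348),(85,310)],8,180,225); ps=f([(85,82),(742,70),(742,325),(53,332)],8,150,238)
ot=f([(322,146),(374,151),(364,276),(314,273)],8,180,225); os_=f([(365,52),(425,50),(428,187),(364,185)],8,150,238)
bt=f([(68,100),(760,68),(778,362),(88,402),(178,112),(192,380),(608,88),(625,355)],8,295,220)
bs=f([(60,92),(625,32),(718,212),(122,292),(158,92),(212,272),(512,42),(595,220)],5.5,290,200)
def tri(a,b):
    out=[]
    for u,v in zip(a,b):
        c1,d1=ray(T,u);c2,d2=ray(S,v);d1=d1[0];d2=d2[0]
        A=np.c_[d1,-d2];k=np.linalg.lstsq(A,c2-c1,rcond=None)[0];out.append(np.r_[(c1+k[0]*d1+c2+k[1]*d2)/2,np.linalg.norm(A@k-(c2-c1))])
    return np.array(out)
for n,a,b in (("panel",pt,ps),("block",ot,os_),("box",bt,bs)): 
    r=tri(a,b); print(n);print(r*1000)
def fit(M,a,b):
    M=np.array(M)/1000
    def res(q,full=True):
        X=np.c_[M[:,0]*np.cos(q[2])-M[:,1]*np.sin(q[2])+q[0],M[:,0]*np.sin(q[2])+M[:,1]*np.cos(q[2])+q[1],M[:,2]+q[3]]
        return np.r_[(proj(T,X)-a).ravel(),(proj(S,X)-b).ravel()]
    q=least_squares(res,[.5,0,0,0]); return q.x,np.sqrt(np.mean(q.fun**2))
P=[(40,90,4),(40,-90,4),(-40,-90,4),(-40,90,4)]
B=[(22,8,40),(22,-8,40),(-22,-8,40),(-22,8,40)]
X=[(51,117,70),(51,-117,70),(-51,-117,70),(-51,117,70),(45,79,70),(-45,79,70),(45,-66,70),(-45,-66,70)]
for n,M,a,b in (("panel",P,pt,ps),("block",B,ot,os_),("p+b",P+B,np.r_[pt,ot],np.r_[ps,os_]),("box",X,bt,bs)): print(n,*fit(M,a,b))
E
```

```text
panel
[[543.2259  82.4413   7.2363   0.1998]
 [528.4948 -97.1284   5.9528   0.4277]
 [448.2818 -90.5747   4.2917   2.1884]
 [462.4709  87.8166   8.2011   0.2525]]
block
[[517.876    2.0967  42.7904   0.0441]
 [516.0549 -14.6813  43.6704   1.9824]
 [473.8554 -12.6104  42.0035   0.6682]
 [474.9796   3.8165  43.7934   1.4343]]
box
[[ 544.0054 -223.1436   71.199     0.8355]
 [ 553.5013 -456.9142   64.2899    1.201 ]
 [ 455.3355 -456.6929   72.6604    0.7212]
 [ 444.4238 -227.1443   77.0321    0.3064]
 [ 539.6469 -260.222    71.1213    1.5783]
 [ 451.2453 -261.8245   74.0823    0.0766]
 [ 546.3852 -403.9602   73.2924    1.02  ]
 [ 457.6611 -407.1976   73.0263    2.5417]]
panel [ 0.4957 -0.0042 -0.0844  0.0023] 0.27451877736071223
block [ 0.4957 -0.0054 -0.0424  0.003 ] 0.3043614442459227
p+b [ 0.4957 -0.0048 -0.0815  0.0027] 0.3977274389684565
box [ 0.4998 -0.3407  0.038   0.0008] 0.8650072114572757
```

```bash
python3 - <<'E'
from h import *
s=st();R=Ro.from_quat(s["tcp_rot"]).as_matrix();print(R)
T=pickle.load(open("pics/top0.pkl","rb"))
print(onz(T,[(148,250),(40,272),(150,250),(320,222),(300,228),(250,283),(400,283)],0.0))
print(onz(T,[(148,250),(40,272),(320,222),(310,160)],0.15))
E
```

```text
[[ 0.      0.9342 -0.3568]
 [-0.     -0.3568 -0.9342]
 [-1.      0.      0.    ]]
[[ 0.5001  0.2087  0.    ]
 [ 0.4393  0.5143  0.    ]
 [ 0.5001  0.203   0.    ]
 [ 0.576  -0.278   0.    ]
 [ 0.5594 -0.2208  0.    ]
 [ 0.4069 -0.0787  0.    ]
 [ 0.4029 -0.499   0.    ]]
[[ 0.4978  0.171   0.15  ]
 [ 0.4441  0.4407  0.15  ]
 [ 0.5647 -0.2584  0.15  ]
 [ 0.7233 -0.2366  0.15  ]]
```

View pics/side0.png

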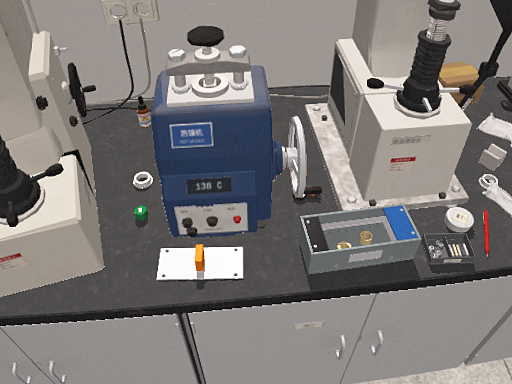

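```bash
cat >> h.py <<'E'
import json
def plan(way,n,dm=0.5,dr=0.005,start=None):
    """way: list of (pos, R) incl. only targets; n rows each. simulate with rounding; returns rows in tool axes"""
    s=st(); 
    p,R=(np.array(s["position"]),Ro.from_quat(s["tcp_rot"]).as_matrix()) if start is None else start
    rows=[]
    for (tp,tR),k in zip(way,n):
        p0=p.copy();R0=R.copy();rv=(Ro.from_matrix(R0.T@tR)).as_rotvec()
        for i in range(1,k+1):
            gp=p0+(np.array(tp)-p0)*i/k; gR=R0@Ro.from_rotvec(rv*i/k).as_matrix()
            t=np.round(R.T@(gp-p)*1000/dm)*dm; w=np.round(Ro.from_matrix(R.T@gR).as_rotvec()/dr)*dr
            rows.append(dict(tx=t[0],ty=t[1],tz=t[2],wx=w[0],wy=w[1],wz=w[2]))
            p=p+R@(t/1000); R=R@Ro.from_rotvec(w).as_matrix()
    for i,r in enumerate(rows):
        if i%10==0: print("--")
        print(json.dumps({k:round(float(v),3) for k,v in r.items() if v}),end=", ")
    print("\nend",p,Ro.from_matrix(R).as_rotvec()); return p,R
def Rt(yaw,tilt=0.):
    """panel-frame rotation yaw, then tilt about panel x (positive: +y end up); tool: x down,y=-px, z=+py"""
    P=Ro.from_euler("z",yaw).as_matrix()@Ro.from_euler("x",tilt).as_matrix()
    return P@np.array([[0,-1,0],[0,0,1],[-1,0,0]]).astype(float)
E
python3 - <<'E'
from h import *
s=st();R0=Ro.from_quat(s["tcp_rot"]).as_matrix()
M=Rt(0);print(np.linalg.det(M))
def Y(y): return R0@Ro.from_rotvec([y,0,0]).as_matrix()
# final yaw: panel -0.083 ; 
F=Rt(-.083); print(Ro.from_matrix(R0.T@F).as_rotvec())
print(M)
way=[((.23,.50,.226),Y(.5)),((.31,.30,.226),Y(1.2)),((.43,.1,.226),Y(2.1)),((.4957,-.005,.20),F)]
plan(way,[5,8,9,8])
E
```

```text
1.0
[ 2.8598 -0.     -0.    ]
[[ 0. -1.  0.]
 [ 0.  0.  1.]
 [-1.  0.  0.]]
--
{"ty": 7.5, "tz": 25.0, "wx": 0.1}, {"ty": 9.5, "tz": 24.5, "wx": 0.1}, {"tx": 0.5, "ty": 12.0, "tz": 23.0, "wx": 0.1}, {"ty": 14.5, "tz": 22.0, "wx": 0.1}, {"ty": 16.5, "tz": 20.5, "wx": 0.1}, {"ty": 25.5, "tz": 8.5, "wx": 0.09}, {"ty": 26.0, "tz": 6.5, "wx": 0.085}, {"ty": 27.0, "tz": 4.0, "wx": 0.085}, {"ty": 26.5, "tz": 1.5, "wx": 0.09}, {"ty": 27.0, "tz": -0.5, "wx": 0.085}, --
{"ty": 27.0, "tz": -3.0, "wx": 0.09}, {"ty": 26.5, "tz": -5.5, "wx": 0.085}, {"ty": 25.5, "tz": -7.5, "wx": 0.09}, {"ty": 22.5, "tz": -13.0, "wx": 0.1}, {"ty": 20.5, "tz": -15.5, "wx": 0.1}, {"ty": 19.5, "tz": -17.5, "wx": 0.1}, {"ty": 17.5, "tz": -19.0, "wx": 0.1}, {"ty": 15.5, "tz": -21.0, "wx": 0.1}, {"ty": 13.0, "tz": -22.0, "wx": 0.1}, {"ty": 11.0, "tz": -24.0, "wx": 0.1}, --
{"ty": 8.5, "tz": -24.0, "wx": 0.1}, {"ty": 6.0, "tz": -25.5, "wx": 0.1}, {"tx": 3.5, "ty": 2.0, "tz": -15.5, "wx": 0.095}, {"tx": 3.0, "tz": -15.5, "wx": 0.095}, {"tx": 3.5, "ty": -1.0, "tz": -15.5, "wx": 0.095}, {"tx": 3.0, "ty": -2.5, "tz": -15.0, "wx": 0.095}, {"tx": 3.5, "ty": -4.0, "tz": -15.0, "wx": 0.095}, {"tx": 3.0, "ty": -5.5, "tz": -14.5, "wx": 0.095}, {"tx": 3.5, "ty": -6.5, "tz": -14.0, "wx": 0.095}, {"tx": 3.0, "ty": -8.0, "tz": -13.0, "wx": 0.095}, 
end [ 0.4956 -0.0048  0.2001] [-1.1477  1.2474  1.1477]
```

Request:
{"op": "jog_arm", "data": {"increments": [{"ty": 7.5, "tz": 25.0, "wx": 0.1}, {"ty": 9.5, "tz": 24.5, "wx": 0.1}, {"ty": 12.0, "tz": 23.0, "wx": 0.1}, {"ty": 14.5, "tz": 22.0, "wx": 0.1}, {"ty": 16.5, "tz": 20.5, "wx": 0.1}, {"ty": 25.5, "tz": 8.5, "wx": 0.09}, {"ty": 26.0, "tz": 6.5, "wx": 0.085}, {"ty": 27.0, "tz": 4.0, "wx": 0.085}, {"ty": 26.5, "tz": 1.5, "wx": 0.09}, {"ty": 27.0, "tz": -0.5, "wx": 0.085}]}}

```text
validation failed for argument at $.in...
```

Request:
{"op": "jog_arm", "data": {"increments": [{"ty": 27.0, "tz": -3.0, "wx": 0.09}, {"ty": 26.5, "tz": -5.5, "wx": 0.085}, {"ty": 25.5, "tz": -7.5, "wx": 0.09}, {"ty": 22.5, "tz": -13.0, "wx": 0.1}, {"ty": 20.5, "tz": -15.5, "wx": 0.1}, {"ty": 19.5, "tz": -17.5, "wx": 0.1}, {"ty": 17.5, "tz": -19.0, "wx": 0.1}, {"ty": 15.5, "tz": -21.0, "wx": 0.1}, {"ty": 13.0, "tz": -22.0, "wx": 0.1}, {"ty": 11.0, "tz": -24.0, "wx": 0.1}]}}

```text
validation failed for argument at $.in...
```

Request:
{"op": "jog_arm", "data": {"increments": [{"tx": 0, "ty": 7.5, "tz": 25, "wx": 0.1, "wy": 0, "wz": 0, "fingers": 87}, {"tx": 0, "ty": 9.5, "tz": 24.5, "wx": 0.1, "wy": 0, "wz": 0, "fingers": 87}, {"tx": 0, "ty": 12, "tz": 23, "wx": 0.1, "wy": 0, "wz": 0, "fingers": 87}, {"tx": 0, "ty": 14.5, "tz": 22, "wx": 0.1, "wy": 0, "wz": 0, "fingers": 87}, {"tx": 0, "ty": 16.5, "tz": 20.5, "wx": 0.1, "wy": 0, "wz": 0, "fingers": 87}, {"tx": 0, "ty": 25.5, "tz": 8.5, "wx": 0.09, "wy": 0, "wz": 0, "fingers": 87}, {"tx": 0, "ty": 26, "tz": 6.5, "wx": 0.085, "wy": 0, "wz": 0, "fingers": 87}, {"tx": 0, "ty": 27, "tz": 4, "wx": 0.085, "wy": 0, "wz": 0, "fingers": 87}, {"tx": 0, "ty": 26.5, "tz": 1.5, "wx": 0.09, "wy": 0, "wz": 0, "fingers": 87}, {"tx": 0, "ty": 27, "tz": -0.5, "wx": 0.085, "wy": 0, "wz": 0, "fingers": 87}]}}

```text
time: 2.05
position: [0.2801, 0.3742, 0.2268]
tcp_rot: [0.701, 0.094, -0.701, 0.094]
contact_force: [0.1, 0.9, -0.4]
finger_gap: 0.0869
```

Request:
{"op": "jog_arm", "data": {"increments": [{"tx": 0, "ty": 27.0, "tz": -3.0, "wx": 0.09, "wy": 0, "wz": 0, "fingers": 60}, {"tx": 0, "ty": 26.5, "tz": -5.5, "wx": 0.085, "wy": 0, "wz": 0, "fingers": 60}, {"tx": 0, "ty": 25.5, "tz": -7.5, "wx": 0.09, "wy": 0, "wz": 0, "fingers": 60}, {"tx": 0, "ty": 22.5, "tz": -13.0, "wx": 0.1, "wy": 0, "wz": 0, "fingers": 60}, {"tx": 0, "ty": 20.5, "tz": -15.5, "wx": 0.1, "wy": 0, "wz": 0, "fingers": 60}, {"tx": 0, "ty": 19.5, "tz": -17.5, "wx": 0.1, "wy": 0, "wz": 0, "fingers": 60}, {"tx": 0, "ty": 17.5, "tz": -19.0, "wx": 0.1, "wy": 0, "wz": 0, "fingers": 60}, {"tx": 0, "ty": 15.5, "tz": -21.0, "wx": 0.1, "wy": 0, "wz": 0, "fingers": 60}, {"tx": 0, "ty": 13.0, "tz": -22.0, "wx": 0.1, "wy": 0, "wz": 0, "fingers": 60}, {"tx": 0, "ty": 11.0, "tz": -24.0, "wx": 0.1, "wy": 0, "wz": 0, "fingers": 60}]}}

```text
time: 3.05
position: [0.404, 0.1435, 0.2269]
tcp_rot: [0.665, -0.241, -0.664, -0.242]
contact_force: [-0.4, 0.2, 0.4]
finger_gap: 0.0597
```

Request:
{"op": "jog_arm", "data": {"increments": [{"tx": 0, "ty": 8.5, "tz": -24, "wx": 0.1, "wy": 0, "wz": 0, "fingers": 60}, {"tx": 0, "ty": 6, "tz": -25.5, "wx": 0.1, "wy": 0, "wz": 0, "fingers": 60}, {"tx": 3.5, "ty": 2, "tz": -15.5, "wx": 0.095, "wy": 0, "wz": 0, "fingers": 60}, {"tx": 3, "ty": 0, "tz": -15.5, "wx": 0.095, "wy": 0, "wz": 0, "fingers": 60}, {"tx": 3.5, "ty": -1, "tz": -15.5, "wx": 0.095, "wy": 0, "wz": 0, "fingers": 60}, {"tx": 3, "ty": -2.5, "tz": -15, "wx": 0.095, "wy": 0, "wz": 0, "fingers": 60}, {"tx": 3.5, "ty": -4, "tz": -15, "wx": 0.095, "wy": 0, "wz": 0, "fingers": 60}, {"tx": 3, "ty": -5.5, "tz": -14.5, "wx": 0.095, "wy": 0, "wz": 0, "fingers": 60}, {"tx": 3.5, "ty": -6.5, "tz": -14, "wx": 0.095, "wy": 0, "wz": 0, "fingers": 60}, {"tx": 3, "ty": -8, "tz": -13, "wx": 0.095, "wy": 0, "wz": 0, "fingers": 60}]}}

```text
time: 4.05
position: [0.4959, -0.0054, 0.2006]
tcp_rot: [-0.478, 0.521, 0.478, 0.521]
contact_force: [-0.0, 0.3, -0.8]
finger_gap: 0.0599
```

```bash
python3 - <<'E'
from h import *
s=st();print(s["time"],s["position"],s["joint_positions"]); print(Ro.from_quat(s["tcp_rot"]).as_matrix())
p=snap("wrist","w1")
for r in manip.cut_out(p,"panel")[:2]: print(r["score"],r["extent"])
# predicted
c,sn=np.cos(-.083),np.sin(-.083);Rz=np.array([[c,-sn],[sn,c]])
for M,z in (([(40,90),(40,-90),(-40,-90),(-40,90)],.004),([(22,8),(22,-8),(-22,-8),(-22,8)],.04)):
    X=np.array(M)/1000@Rz.T+[.4957,-.0048]; print(proj(p,np.c_[X,np.full(4,z)]))
E
```

```text
4.05 [ 0.4959 -0.0054  0.2006] [ 0.3863  0.0816 -0.4124 -0.     -1.0765 -2.0443]
[[ 0.0003 -0.9962  0.0871]
 [ 0.0001  0.0871  0.9962]
 [-1.     -0.0003  0.0002]]
0.98 [174.3, 127.8, 174.0, 74.9]
[[340.1269 199.0843]
 [177.1265 199.6665]
 [171.6168 126.6656]
 [345.1692 126.0268]]
[[266.7912 193.9234]
 [250.5127 193.9817]
 [250.0493 149.7051]
 [266.9753 149.6434]]
```

View pics/w1.png

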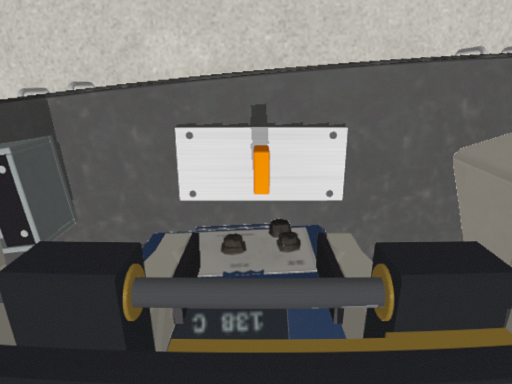

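```bash
python3 - <<'E'
import cv2
i=cv2.imread("pics/w1.png")
cv2.imwrite("pics/z5.png",cv2.resize(i[118:210,165:360],None,fx=4,fy=4,interpolation=cv2.INTER_CUBIC))
E
```

```text
(no output)
```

View pics/z5.png

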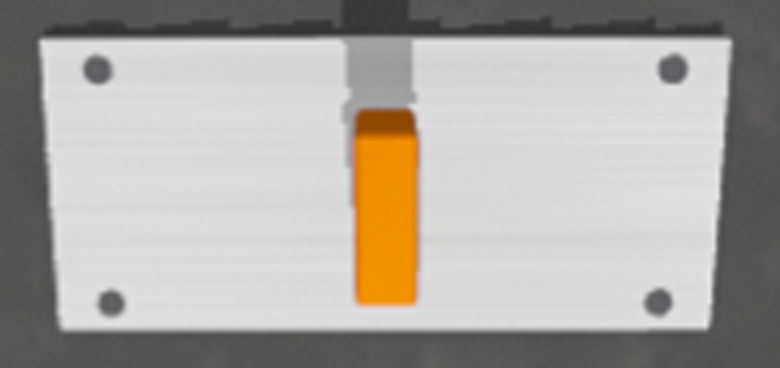

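```bash
python3 - <<'E'
from h import *
from scipy.optimize import least_squares
W=pickle.load(open("pics/w1.pkl","rb"))
f=lambda pts,k,x0,y0:(np.array(pts,float)+.5)/k-.5+[x0,y0]
a=f([(40,38),(731,38),(708,329),(60,329),(357,135),(416,135),(416,304),(357,304)],4,165,118)
M=np.array([(-40,-90,4),(-40,90,4),(40,90,4),(40,-90,4),(-22,-8,40),(-22,8,40),(22,8,40),(22,-8,40)])/1000
for nz in (0,1):
  def res(q):
    X=np.c_[M[:,0]*np.cos(q[2])-M[:,1]*np.sin(q[2])+q[0],M[:,0]*np.sin(q[2])+M[:,1]*np.cos(q[2])+q[1],M[:,2]+q[3]*nz]
    return (proj(W,X)-a).ravel()
  q=least_squares(res,[.5,0,0,0]); print(q.x,np.sqrt(np.mean(q.fun**2)),q.fun.reshape(-1,2))
E
```

```text
[ 0.4966 -0.0023 -0.0869  0.    ] 0.7136751386260543 [[-0.4054 -0.1077]
 [ 0.2971 -0.0312]
 [ 0.573   0.1343]
 [-0.3294  0.1211]
 [-1.0406 -0.9387]
 [ 1.1241 -0.933 ]
 [ 0.6597  1.0366]
 [-0.8578  1.0349]]
[ 0.4973 -0.0024 -0.0869 -0.0027] 0.6128721616989551 [[ 0.2758  0.1792]
 [-0.3833  0.2531]
 [-0.0257 -0.1362]
 [ 0.2744 -0.1479]
 [-0.9703 -0.8248]
 [ 1.048  -0.8193]
 [ 0.5908  0.7779]
 [-0.7912  0.7763]]
```

Request:
{"op": "jog_arm", "data": {"increments": [{"tx": 30, "ty": -0.5, "tz": 2.5, "wx": 0, "wy": 0, "wz": 0, "fingers": 50}, {"tx": 30, "ty": 0, "tz": 0, "wx": 0, "wy": 0, "wz": 0, "fingers": 50}, {"tx": 30, "ty": 0, "tz": 0, "wx": 0, "wy": 0, "wz": 0, "fingers": 50}, {"tx": 30, "ty": 0, "tz": 0, "wx": 0, "wy": 0, "wz": 0, "fingers": 50}, {"tx": 25, "ty": 0, "tz": 0, "wx": 0, "wy": 0, "wz": 0, "fingers": 50}, {"tx": 20, "ty": 0, "tz": 0, "wx": 0, "wy": 0, "wz": 0, "fingers": 50}, {"tx": 12, "ty": 0, "tz": 0, "wx": 0, "wy": 0, "wz": 0, "fingers": 50}, {"tx": 8, "ty": 0, "tz": 0, "wx": 0, "wy": 0, "wz": 0, "fingers": 50}, {"tx": 4, "ty": 0, "tz": 0, "wx": 0, "wy": 0, "wz": 0, "fingers": 50}, {"tx": 2, "ty": 0, "tz": 0, "wx": 0, "wy": 0, "wz": 0, "fingers": 50}]}}

```text
time: 5.15
position: [0.4965, -0.0021, 0.0097]
tcp_rot: [-0.479, 0.52, 0.479, 0.52]
contact_force: [-0.7, 0.3, 0.0]
finger_gap: 0.0498
```

```bash
python3 - <<'E'
from h import *
s=st();print(s["position"],s["contact_force"],s["torque"])
p=snap("wrist","w2");p=snap("side","s2")
c=p["img"][200:300,130:280];cv2.imwrite("pics/s2c.png",cv2.resize(c[:,:,::-1],None,fx=5,fy=5,interpolation=cv2.INTER_CUBIC))
E
```

```text
[ 0.4965 -0.0021  0.0097] [-0.747   0.3129  0.0255] [ 0.0135 -0.1504 -0.0015]
```

View pics/s2c.png

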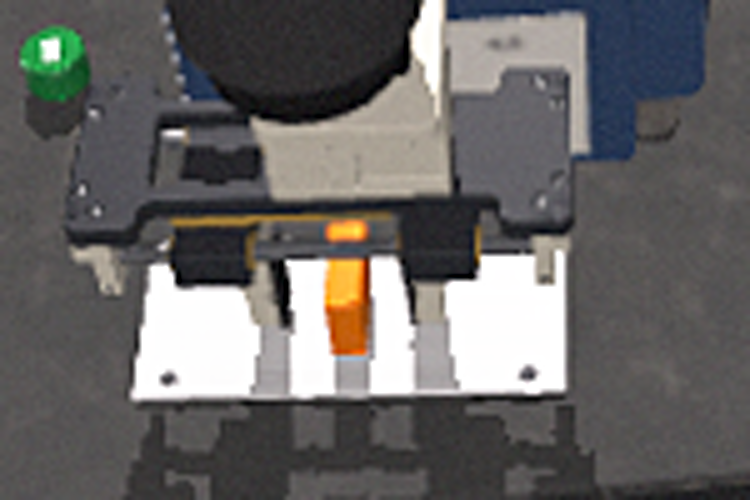

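View pics/w2.png

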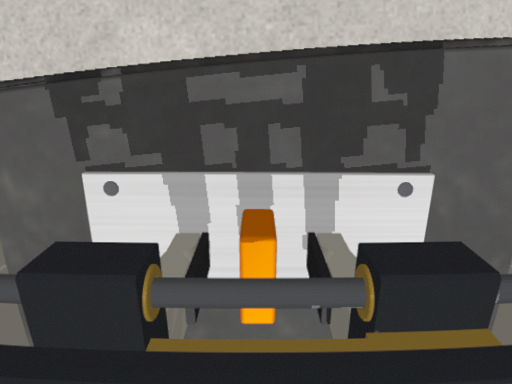

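Request:
{"op": "jog_arm", "data": {"increments": [{"tx": 0, "ty": 0, "tz": 0, "wx": 0, "wy": 0, "wz": 0, "fingers": 24}, {"tx": 0, "ty": 0, "tz": 0, "wx": 0, "wy": 0, "wz": 0, "fingers": 19}, {"tx": 0, "ty": 0, "tz": 0, "wx": 0, "wy": 0, "wz": 0, "fingers": 16}, {"tx": 0, "ty": 0, "tz": 0, "wx": 0, "wy": 0, "wz": 0, "fingers": 12}, {"tx": 0, "ty": 0, "tz": 0, "wx": 0, "wy": 0, "wz": 0, "fingers": 10}, {"tx": 0, "ty": 0, "tz": 0, "wx": 0, "wy": 0, "wz": 0, "fingers": 8}, {"tx": 0, "ty": 0, "tz": 0, "wx": 0, "wy": 0, "wz": 0, "fingers": 8}, {"tx": -1, "ty": 0, "tz": 0, "wx": 0, "wy": 0, "wz": 0, "fingers": 8}, {"tx": -1, "ty": 0, "tz": 0, "wx": 0, "wy": 0, "wz": 0, "fingers": 8}, {"tx": -2, "ty": 0, "tz": 0, "wx": 0, "wy": 0, "wz": 0, "fingers": 8}], "newtons": 45}}

```text
time: 6.25
position: [0.4959, -0.0024, 0.0133]
tcp_rot: [-0.479, 0.521, 0.479, 0.52]
contact_force: [1.2, 1.3, -2.3]
finger_gap: 0.0157
```

```bash
python3 - <<'E'
from h import *
i=cv2.imread("pics/w1.png")
cv2.imwrite("pics/z6.png",cv2.resize(i[125:265,0:110],None,fx=5,fy=4,interpolation=cv2.INTER_CUBIC))
W=pickle.load(open("pics/w1.pkl","rb"))
q=[.4998,-.3407,.038]
M=np.array([(51,117,70),(-51,117,70),(45,79,70),(-45,79,70),(51,117,0),(-51,117,0),(45,111,70),(-45,111,70)])/1000
X=np.c_[M[:,0]*np.cos(q[2])-M[:,1]*np.sin(q[2])+q[0],M[:,0]*np.sin(q[2])+M[:,1]*np.cos(q[2])+q[1],M[:,2]]
print((proj(W,X)-[0,125]+.5)*[5,4]-.5)
E
```

```text
[[ 206.9085  499.4718]
 [  36.1238   87.9017]
 [  24.8877  491.8737]
 [-134.3441  136.8858]
 [ 383.0743  389.0833]
 [ 255.999    41.2104]
 [ 169.3947  479.6557]
 [  17.0927  117.7455]]
```

View pics/z6.png

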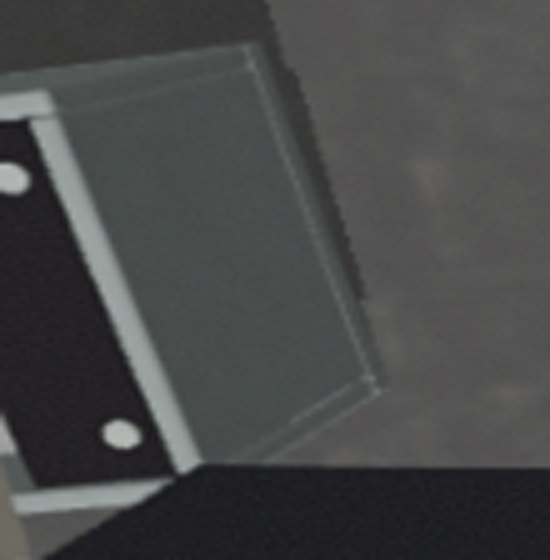

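```bash
python3 - <<'E'
from h import *
from scipy.optimize import least_squares
W=pickle.load(open("pics/w1.pkl","rb"))
M=np.array([(-51,117,70),(-45,111,70),(51,117,0),(-51,117,0),(45,111,70)])/1000
a=(np.array([(50,92),(32,120),(380,390),(258,42),(178,474)])+.5)/[5,4]-.5+[0,125]
for k in (3,4):
  def res(q):
    X=np.c_[M[:,0]*np.cos(q[2])-M[:,1]*np.sin(q[2])+q[0],M[:,0]*np.sin(q[2])+M[:,1]*np.cos(q[2])+q[1],M[:,2]+(q[3] if k==4 else 0)]
    return (proj(W,X)-a).ravel()
  q=least_squares(res,[.5,-.34,0.04,0][:k]); print(q.x,q.fun.round(1))
E
```

```text
[ 0.4985 -0.3394  0.0236] [-0.5 -0.8 -0.9 -0.5  1.2  0.1  1.5 -0.1 -0.9  1.7]
[ 0.5007 -0.3446  0.03   -0.0073] [-0.2 -0.1 -0.4  0.1  0.7 -0.9  0.9  0.8 -0.7  0.1]
```

```bash
python3 - <<'E'
s=open('h.py').read()
s=s.replace('''print(json.dumps({k:round(float(v),3) for k,v in r.items() if v}),end=", ")''','''print(json.dumps({**{k:round(float(v),3)+0 for k,v in r.items()},"fingers":FING}),end=", ")''')
s+='''
FING=8
BOX=np.array([.5000,-.3387]);BY=.034;H=9.7
def tcp_for(E,th,bx=0.,by=BY):
    """E=(y,z) mm in box of the -y bottom corner -> world tcp, R"""
    d=np.array([np.cos(th),np.sin(th)]);n=np.array([-d[1],d[0]]);c=np.array(E)+90*d+H*n
    q=np.array([bx/1000,c[0]/1000]);r=np.array([[np.cos(BY),-np.sin(BY)],[np.sin(BY),np.cos(BY)]])@q
    return np.array([BOX[0]+r[0],BOX[1]+r[1],c[1]/1000]),Rt(by,th)
'''
open('h.py','w').write(s)
E
python3 - <<'E'
from h import *
print(tcp_for((-55,117),.26)[0])
s0=st()
e=plan([((.485,-.01,.15),Rt(-.087)),((.47,-.16,.165),Rt(-.03,.1)),tcp_for((-55,117),.26)],[6,8,6])
E
```

```text
[ 0.499  -0.3092  0.1495]
--
{"tx": -23.0, "ty": 1.5, "tz": -1.5, "wx": 0.0, "wy": 0.0, "wz": 0.0, "fingers": 8}, {"tx": -22.5, "ty": 2.0, "tz": -1.5, "wx": 0.0, "wy": 0.0, "wz": 0.0, "fingers": 8}, {"tx": -23.0, "ty": 1.5, "tz": -1.0, "wx": 0.0, "wy": 0.0, "wz": 0.0, "fingers": 8}, {"tx": -22.5, "ty": 2.0, "tz": -1.5, "wx": 0.0, "wy": 0.0, "wz": 0.0, "fingers": 8}, {"tx": -23.0, "ty": 1.5, "tz": -1.5, "wx": 0.005, "wy": 0.0, "wz": 0.0, "fingers": 8}, {"tx": -22.5, "ty": 2.0, "tz": -1.5, "wx": 0.0, "wy": 0.0, "wz": 0.0, "fingers": 8}, {"tx": -2.0, "ty": 0.0, "tz": -19.0, "wx": -0.005, "wy": -0.015, "wz": 0.0, "fingers": 8}, {"tx": -2.0, "ty": 0.5, "tz": -18.5, "wx": -0.01, "wy": -0.01, "wz": 0.0, "fingers": 8}, {"tx": -2.5, "ty": 0.5, "tz": -19.0, "wx": -0.005, "wy": -0.015, "wz": 0.0, "fingers": 8}, {"tx": -2.5, "ty": 0.5, "tz": -18.5, "wx": -0.01, "wy": -0.01, "wz": 0.0, "fingers": 8}, --
{"tx": -3.0, "ty": 1.0, "tz": -19.0, "wx": -0.005, "wy": -0.015, "wz": 0.0, "fingers": 8}, {"tx": -3.0, "ty": 0.5, "tz": -18.5, "wx": -0.01, "wy": -0.01, "wz": 0.0, "fingers": 8}, {"tx": -3.5, "ty": 1.0, "tz": -18.5, "wx": -0.005, "wy": -0.015, "wz": 0.0, "fingers": 8}, {"tx": -3.5, "ty": 1.5, "tz": -18.5, "wx": -0.01, "wy": -0.01, "wz": 0.0, "fingers": 8}, {"tx": 0.0, "ty": -5.5, "tz": -25.0, "wx": -0.01, "wy": -0.025, "wz": 0.0, "fingers": 8}, {"tx": -0.5, "ty": -5.5, "tz": -25.0, "wx": -0.01, "wy": -0.03, "wz": 0.005, "fingers": 8}, {"tx": -1.0, "ty": -5.0, "tz": -25.0, "wx": -0.01, "wy": -0.025, "wz": 0.0, "fingers": 8}, {"tx": -2.0, "ty": -4.5, "tz": -25.0, "wx": -0.01, "wy": -0.025, "wz": 0.005, "fingers": 8}, {"tx": -2.5, "ty": -5.0, "tz": -25.0, "wx": -0.01, "wy": -0.03, "wz": 0.0, "fingers": 8}, {"tx": -3.0, "ty": -4.0, "tz": -24.5, "wx": -0.01, "wy": -0.025, "wz": 0.005, "fingers": 8}, 
end [ 0.4989 -0.309   0.1493] [-1.0359  1.004   1.3491]
```

Request:
{"op": "jog_arm", "data": {"increments": [{"tx": -23.0, "ty": 1.5, "tz": -1.5, "wx": 0.0, "wy": 0.0, "wz": 0.0, "fingers": 8}, {"tx": -22.5, "ty": 2.0, "tz": -1.5, "wx": 0.0, "wy": 0.0, "wz": 0.0, "fingers": 8}, {"tx": -23.0, "ty": 1.5, "tz": -1.0, "wx": 0.0, "wy": 0.0, "wz": 0.0, "fingers": 8}, {"tx": -22.5, "ty": 2.0, "tz": -1.5, "wx": 0.0, "wy": 0.0, "wz": 0.0, "fingers": 8}, {"tx": -23.0, "ty": 1.5, "tz": -1.5, "wx": 0.005, "wy": 0.0, "wz": 0.0, "fingers": 8}, {"tx": -22.5, "ty": 2.0, "tz": -1.5, "wx": 0.0, "wy": 0.0, "wz": 0.0, "fingers": 8}, {"tx": -2.0, "ty": 0.0, "tz": -19.0, "wx": -0.005, "wy": -0.015, "wz": 0.0, "fingers": 8}, {"tx": -2.0, "ty": 0.5, "tz": -18.5, "wx": -0.01, "wy": -0.01, "wz": 0.0, "fingers": 8}, {"tx": -2.5, "ty": 0.5, "tz": -19.0, "wx": -0.005, "wy": -0.015, "wz": 0.0, "fingers": 8}, {"tx": -2.5, "ty": 0.5, "tz": -18.5, "wx": -0.01, "wy": -0.01, "wz": 0.0, "fingers": 8}]}}

```text
time: 7.25
position: [0.4773, -0.0853, 0.1577]
tcp_rot: [-0.473, 0.501, 0.497, 0.527]
contact_force: [-0.4, -0.6, -2.8]
finger_gap: 0.0157
```

Request:
{"op": "jog_arm", "data": {"increments": [{"tx": -3.0, "ty": 1.0, "tz": -19.0, "wx": -0.005, "wy": -0.015, "wz": 0.0, "fingers": 8}, {"tx": -3.0, "ty": 0.5, "tz": -18.5, "wx": -0.01, "wy": -0.01, "wz": 0.0, "fingers": 8}, {"tx": -3.5, "ty": 1.0, "tz": -18.5, "wx": -0.005, "wy": -0.015, "wz": 0.0, "fingers": 8}, {"tx": -3.5, "ty": 1.5, "tz": -18.5, "wx": -0.01, "wy": -0.01, "wz": 0.0, "fingers": 8}, {"tx": 0.0, "ty": -5.5, "tz": -25.0, "wx": -0.01, "wy": -0.025, "wz": 0.0, "fingers": 8}, {"tx": -0.5, "ty": -5.5, "tz": -25.0, "wx": -0.01, "wy": -0.03, "wz": 0.005, "fingers": 8}, {"tx": -1.0, "ty": -5.0, "tz": -25.0, "wx": -0.01, "wy": -0.025, "wz": 0.0, "fingers": 8}, {"tx": -2.0, "ty": -4.5, "tz": -25.0, "wx": -0.01, "wy": -0.025, "wz": 0.005, "fingers": 8}, {"tx": -2.5, "ty": -5.0, "tz": -25.0, "wx": -0.01, "wy": -0.03, "wz": 0.0, "fingers": 8}, {"tx": -3.0, "ty": -4.0, "tz": -24.5, "wx": -0.01, "wy": -0.025, "wz": 0.005, "fingers": 8}]}}

```text
time: 8.25
position: [0.4991, -0.3099, 0.1492]
tcp_rot: [-0.438, 0.423, 0.57, 0.551]
contact_force: [0.5, 0.2, -2.1]
finger_gap: 0.0156
```

```bash
python3 - <<'E'
from h import *
s=st();print(s["time"],s["position"],s["contact_force"],s["torque"],s["finger_gap"]);R=Ro.from_quat(s["tcp_rot"]).as_matrix();print(R);print(Rt(BY,.26))
p=snap("side","s3");t=snap("top","t3");w=snap("wrist","w3")
cv2.imwrite("pics/s3c.png",cv2.resize(p["img"][150:300,270:450][:,:,::-1],None,fx=4,fy=4,interpolation=cv2.INTER_CUBIC))
cv2.imwrite("pics/t3c.png",cv2.resize(t["img"][190:290,280:420][:,:,::-1],None,fx=5,fy=5,interpolation=cv2.INTER_CUBIC))
E
```

```text
8.25 [ 0.4991 -0.3099  0.1492] [ 0.4666  0.2497 -2.1361] [-1.0597 -0.2364 -0.0436] 0.015577296196233839
[[-0.0095 -0.9994 -0.0324]
 [ 0.2582 -0.0338  0.9655]
 [-0.966   0.0008  0.2584]]
[[-0.0087 -0.9994 -0.0329]
 [ 0.2569 -0.034   0.9658]
 [-0.9664  0.      0.2571]]
```

View pics/s3c.png

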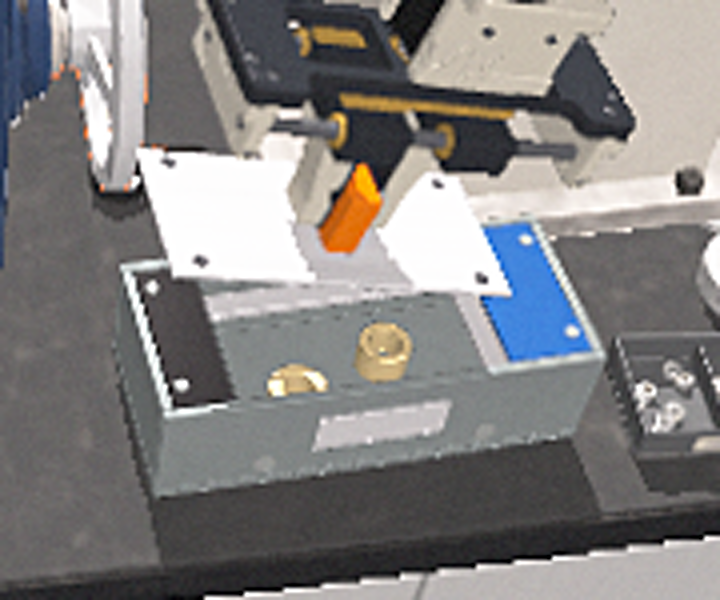

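View pics/t3c.png

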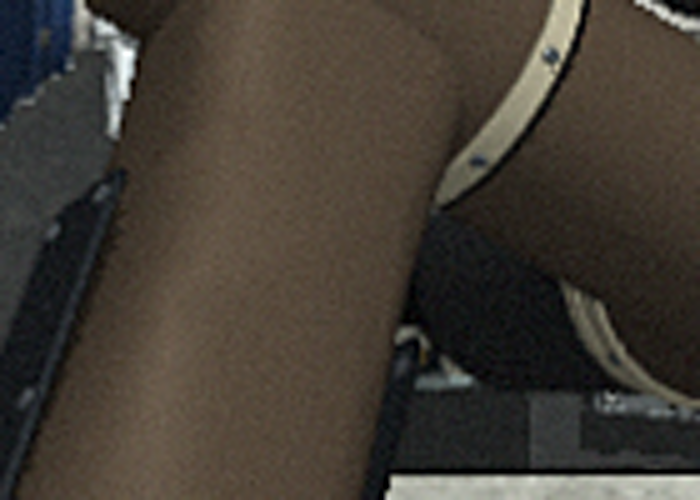

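View pics/w3.png

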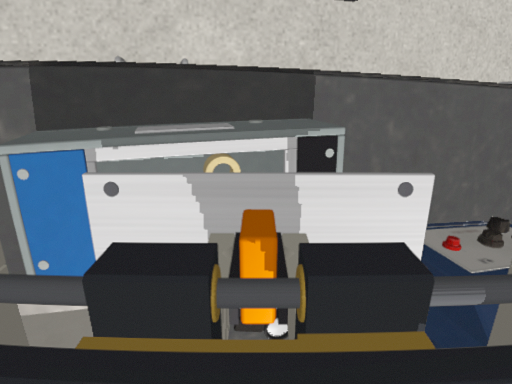

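```bash
python3 - <<'E'
from h import *
i=cv2.imread("pics/w3.png")
cv2.imwrite("pics/z7.png",cv2.resize(i[110:310,0:110],None,fx=4,fy=3,interpolation=cv2.INTER_CUBIC))
cv2.imwrite("pics/z8.png",cv2.resize(i[110:185,270:370],None,fx=8,fy=8,interpolation=cv2.INTER_CUBIC))
W=pickle.load(open("pics/w3.pkl","rb"))
q=[*BOX,BY]
M=np.array([(-51,117,70),(-51,-117,70),(-45,79,70),(-45,-66,70),(-45,111,70),(-45,-111,70),(45,-111,70),(51,-117,70)])/1000
X=np.c_[M[:,0]*np.cos(q[2])-M[:,1]*np.sin(q[2])+q[0],M[:,0]*np.sin(q[2])+M[:,1]*np.cos(q[2])+q[1],M[:,2]]
P=proj(W,X);print(P);print((P-[0,110]+.5)*[4,3]-.5);print((P-[270,110]+.5)*8-.5)
E
```

```text
[[347.2146 127.4678]
 [ -4.0121 143.2926]
 [299.8114 137.3088]
 [ 84.3726 147.789 ]
 [339.5504 135.7174]
 [  8.2519 152.3521]
 [ 36.9606 280.9015]
 [ 29.791  289.365 ]]
[[1390.3584   53.4034]
 [ -14.5486  100.8777]
 [1200.7457   82.9264]
 [ 338.9906  114.367 ]
 [1359.7016   78.1523]
 [  34.5078  128.0562]
 [ 149.3425  513.7044]
 [ 120.6639  539.0951]]
[[  621.2167   143.2424]
 [-2188.5971   269.8405]
 [  241.9915   221.9705]
 [-1481.5189   305.812 ]
 [  559.9032   209.2394]
 [-2090.4844   342.3165]
 [-1860.815   1370.7117]
 [-1918.1722  1438.4203]]
```

View pics/z7.png

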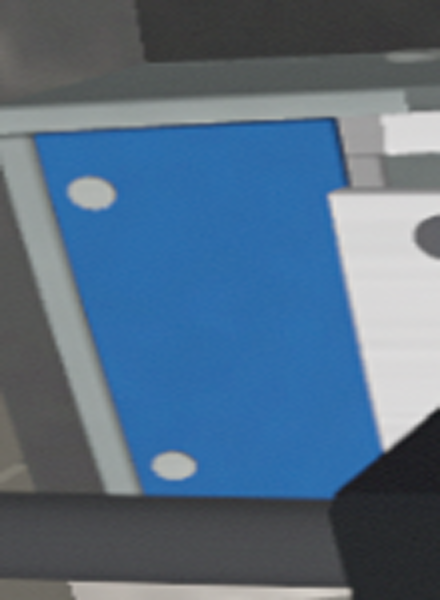

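View pics/z8.png

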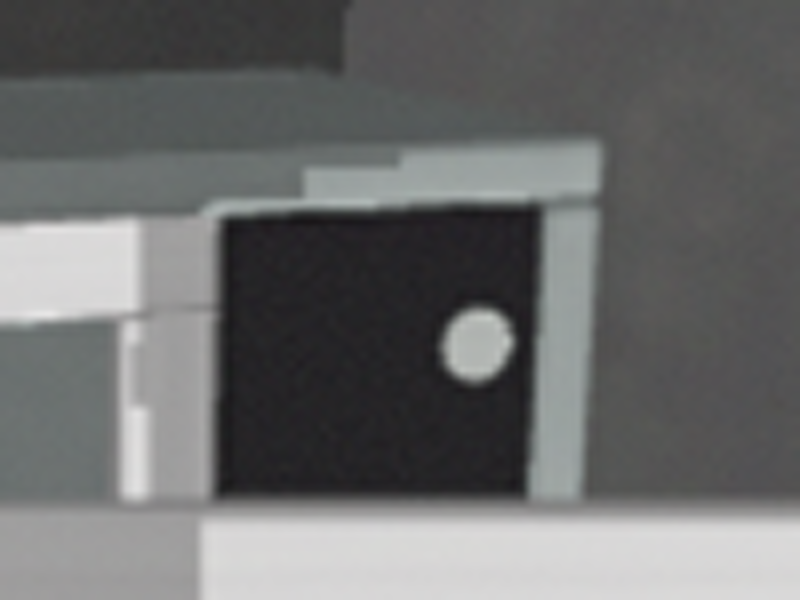

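```bash
python3 - <<'E'
from h import *
from scipy.optimize import least_squares
W=pickle.load(open("pics/w3.pkl","rb"))
M=np.array([(-45,-111,70),(-45,-66,70),(-51,117,70),(-45,111,70),(-45,79,70)])/1000
a=np.r_[(np.array([(35,136),(336,120)])+.5)/[4,3]-.5+[0,110],(np.array([(602,140),(541,205),(222,215)])+.5)/8-.5+[270,110]]
for k in (3,4):
  def res(q):
    X=np.c_[M[:,0]*np.cos(q[2])-M[:,1]*np.sin(q[2])+q[0],M[:,0]*np.sin(q[2])+M[:,1]*np.cos(q[2])+q[1],M[:,2]+(q[3] if k==4 else 0)]
    return (proj(W,X)-a).ravel()
  q=least_squares(res,[.5,-.34,0.04,0][:k]); print(q.x,q.fun.round(1))
# panel corner check in held pose (-40,±90 top)
s=st();T=np.array(s["position"]);R=Ro.from_quat(s["tcp_rot"]).as_matrix()
# tool coords of panel corners: x=-(z-H): z=4 -> x=+5.7 ; y=-px ; z=py
C=np.array([[5.7,40,-90],[5.7,40,90]])/1000
print(proj(W,C@R.T+T))
E
```

```text
[ 0.5006 -0.3393  0.0441] [-1.5  0.2 -0.8  0.2  1.1 -0.3  1.1 -0.1  1.1  0.6]
[ 0.5008 -0.3393  0.044  -0.0019] [-0.  -0.1 -0.  -0.  -0.1 -0.3 -0.1 -0.2  0.2  0.6]
[[ 83.3683 171.8359]
 [439.209  171.9294]]
```

```bash
sed -i 's/^BOX=.*/BOX=np.array([.5006,-.3390]);BY=.043;H=9.7/' h.py; python3 - <<'E'
from h import *
e=plan([tcp_for((-55,80),.26),tcp_for((-55,46),.26)],[4,6])
e=plan([tcp_for((-80,46),.26),tcp_for((-105,46),.26)],[5,5],start=e)
E
```

```text
--
{"tx": 8.5, "ty": 0.0, "tz": -2.0, "wx": -0.005, "wy": 0.0, "wz": 0.0, "fingers": 8}, {"tx": 9.0, "ty": -0.5, "tz": -2.0, "wx": 0.0, "wy": 0.0, "wz": 0.0, "fingers": 8}, {"tx": 8.5, "ty": 0.0, "tz": -2.5, "wx": -0.005, "wy": 0.0, "wz": 0.0, "fingers": 8}, {"tx": 8.5, "ty": 0.0, "tz": -2.0, "wx": -0.005, "wy": 0.0, "wz": 0.0, "fingers": 8}, {"tx": 5.5, "ty": 0.0, "tz": -1.5, "wx": 0.0, "wy": 0.0, "wz": 0.0, "fingers": 8}, {"tx": 5.5, "ty": 0.0, "tz": -1.5, "wx": 0.0, "wy": 0.0, "wz": 0.0, "fingers": 8}, {"tx": 5.5, "ty": 0.0, "tz": -1.5, "wx": 0.0, "wy": 0.0, "wz": 0.0, "fingers": 8}, {"tx": 5.5, "ty": 0.0, "tz": -1.5, "wx": 0.0, "wy": 0.0, "wz": 0.0, "fingers": 8}, {"tx": 5.5, "ty": 0.0, "tz": -1.0, "wx": 0.0, "wy": 0.0, "wz": 0.0, "fingers": 8}, {"tx": 5.5, "ty": 0.0, "tz": -1.5, "wx": 0.0, "wy": 0.0, "wz": 0.0, "fingers": 8}, 
end [ 0.4992 -0.3093  0.0784] [-1.0439  0.9963  1.3576]
--
{"tx": -1.5, "ty": 0.0, "tz": -5.0, "wx": 0.0, "wy": 0.0, "wz": 0.0, "fingers": 8}, {"tx": -1.0, "ty": 0.0, "tz": -4.5, "wx": 0.0, "wy": 0.0, "wz": 0.0, "fingers": 8}, {"tx": -1.5, "ty": 0.0, "tz": -5.0, "wx": 0.0, "wy": 0.0, "wz": 0.0, "fingers": 8}, {"tx": -1.5, "ty": 0.0, "tz": -5.0, "wx": 0.0, "wy": 0.0, "wz": 0.0, "fingers": 8}, {"tx": -1.0, "ty": 0.0, "tz": -5.0, "wx": 0.0, "wy": 0.0, "wz": 0.0, "fingers": 8}, {"tx": -1.5, "ty": 0.0, "tz": -5.0, "wx": 0.0, "wy": 0.0, "wz": 0.0, "fingers": 8}, {"tx": -1.0, "ty": 0.0, "tz": -4.5, "wx": 0.0, "wy": 0.0, "wz": 0.0, "fingers": 8}, {"tx": -1.5, "ty": 0.0, "tz": -5.0, "wx": 0.0, "wy": 0.0, "wz": 0.0, "fingers": 8}, {"tx": -1.0, "ty": 0.0, "tz": -4.5, "wx": 0.0, "wy": 0.0, "wz": 0.0, "fingers": 8}, {"tx": -1.5, "ty": 0.0, "tz": -5.0, "wx": 0.0, "wy": 0.0, "wz": 0.0, "fingers": 8}, 
end [ 0.5015 -0.3595  0.0785] [-1.0439  0.9963  1.3576]
```

Request:
{"op": "jog_arm", "data": {"increments": [{"tx": 8.5, "ty": 0.0, "tz": -2.0, "wx": -0.005, "wy": 0.0, "wz": 0.0, "fingers": 8}, {"tx": 9.0, "ty": -0.5, "tz": -2.0, "wx": 0.0, "wy": 0.0, "wz": 0.0, "fingers": 8}, {"tx": 8.5, "ty": 0.0, "tz": -2.5, "wx": -0.005, "wy": 0.0, "wz": 0.0, "fingers": 8}, {"tx": 8.5, "ty": 0.0, "tz": -2.0, "wx": -0.005, "wy": 0.0, "wz": 0.0, "fingers": 8}, {"tx": 5.5, "ty": 0.0, "tz": -1.5, "wx": 0.0, "wy": 0.0, "wz": 0.0, "fingers": 8}, {"tx": 5.5, "ty": 0.0, "tz": -1.5, "wx": 0.0, "wy": 0.0, "wz": 0.0, "fingers": 8}, {"tx": 5.5, "ty": 0.0, "tz": -1.5, "wx": 0.0, "wy": 0.0, "wz": 0.0, "fingers": 8}, {"tx": 5.5, "ty": 0.0, "tz": -1.5, "wx": 0.0, "wy": 0.0, "wz": 0.0, "fingers": 8}, {"tx": 5.5, "ty": 0.0, "tz": -1.0, "wx": 0.0, "wy": 0.0, "wz": 0.0, "fingers": 8}, {"tx": 5.5, "ty": 0.0, "tz": -1.5, "wx": 0.0, "wy": 0.0, "wz": 0.0, "fingers": 8}]}}

```text
time: 9.4
position: [0.4998, -0.3079, 0.0795]
tcp_rot: [-0.442, 0.42, 0.573, 0.548]
contact_force: [-0.2, 0.2, -2.0]
finger_gap: 0.0158
```

```bash
python3 - <<'E'
from h import *
s=st();print(s["time"],s["position"],s["contact_force"],s["torque"],s["finger_gap"])
p=snap("side","s4");w=snap("wrist","w4")
cv2.imwrite("pics/s4c.png",cv2.resize(p["img"][150:300,270:450][:,:,::-1],None,fx=4,fy=4,interpolation=cv2.INTER_CUBIC))
E
```

```text
9.4 [ 0.4998 -0.3079  0.0795] [-0.1989  0.2084 -2.0071] [-1.069  -0.2054 -0.0133] 0.01575024466042469
```

View pics/s4c.png

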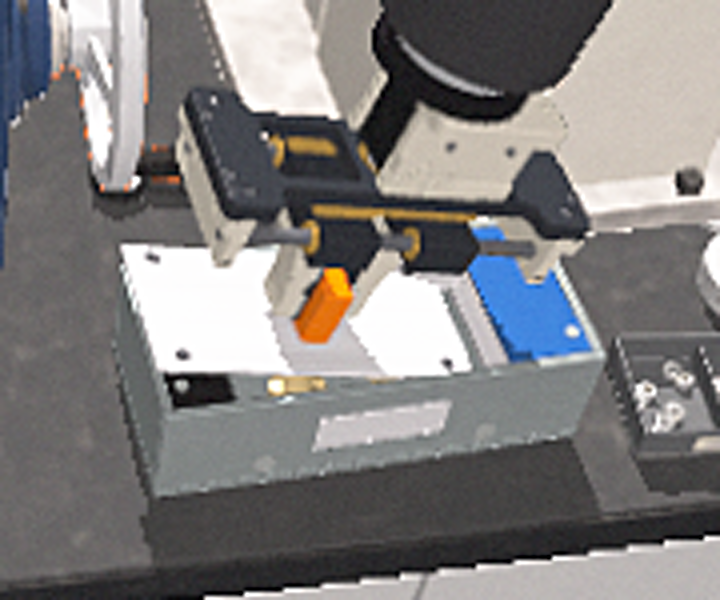

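View pics/w4.png

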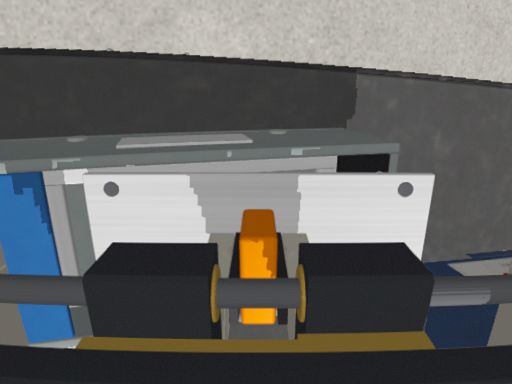

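Request:
{"op": "jog_arm", "data": {"increments": [{"tx": -1.5, "ty": 0.0, "tz": -5.0, "wx": 0.0, "wy": 0.0, "wz": 0.0, "fingers": 8}, {"tx": -1.0, "ty": 0.0, "tz": -4.5, "wx": 0.0, "wy": 0.0, "wz": 0.0, "fingers": 8}, {"tx": -1.5, "ty": 0.0, "tz": -5.0, "wx": 0.0, "wy": 0.0, "wz": 0.0, "fingers": 8}, {"tx": -1.5, "ty": 0.0, "tz": -5.0, "wx": 0.0, "wy": 0.0, "wz": 0.0, "fingers": 8}, {"tx": -1.0, "ty": 0.0, "tz": -5.0, "wx": 0.0, "wy": 0.0, "wz": 0.0, "fingers": 8}, {"tx": -1.5, "ty": 0.0, "tz": -5.0, "wx": 0.0, "wy": 0.0, "wz": 0.0, "fingers": 8}, {"tx": -1.0, "ty": 0.0, "tz": -4.5, "wx": 0.0, "wy": 0.0, "wz": 0.0, "fingers": 8}, {"tx": -1.5, "ty": 0.0, "tz": -5.0, "wx": 0.0, "wy": 0.0, "wz": 0.0, "fingers": 8}, {"tx": 0, "ty": 0.0, "tz": 0, "wx": 0.0, "wy": 0.0, "wz": 0.0, "fingers": 8}, {"tx": 0, "ty": 0.0, "tz": 0, "wx": 0.0, "wy": 0.0, "wz": 0.0, "fingers": 8}]}}

```text
time: 10.5
position: [0.5017, -0.3483, 0.0799]
tcp_rot: [-0.442, 0.42, 0.573, 0.548]
contact_force: [0.2, -0.0, -2.7]
finger_gap: 0.0155
```

```bash
python3 - <<'E'
from h import *
s=st();print(s["time"],s["position"],s["contact_force"],s["torque"],s["finger_gap"])
r=np.array([[np.cos(BY),np.sin(BY)],[-np.sin(BY),np.cos(BY)]])
print("boxframe",r@(np.array(s["position"][:2])-BOX)*1000)
p=snap("side","s5");w=snap("wrist","w5")
cv2.imwrite("pics/s5c.png",cv2.resize(p["img"][150:300,270:450][:,:,::-1],None,fx=4,fy=4,interpolation=cv2.INTER_CUBIC))
E
```

```text
10.5 [ 0.5017 -0.3483  0.0799] [ 0.2384 -0.044  -2.7108] [-1.0523 -0.1552 -0.0132] 0.015508161934079109
boxframe [ 0.6695 -9.3241]
```

View pics/s5c.png

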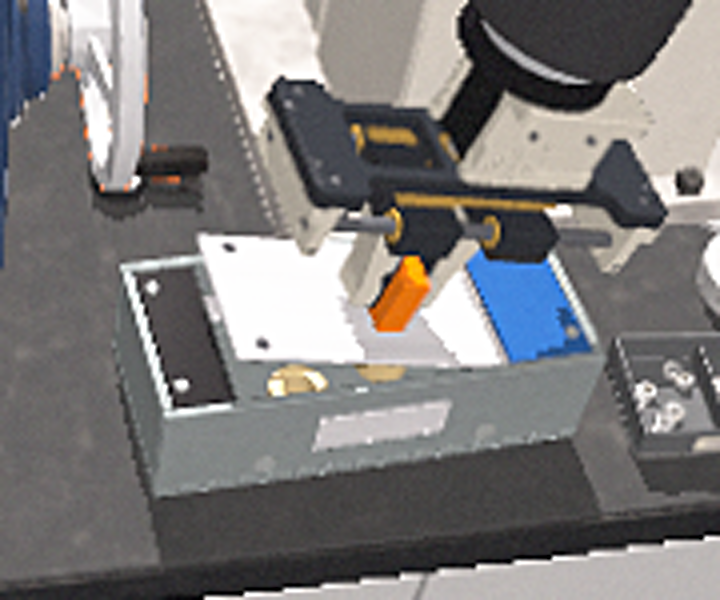

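View pics/w5.png

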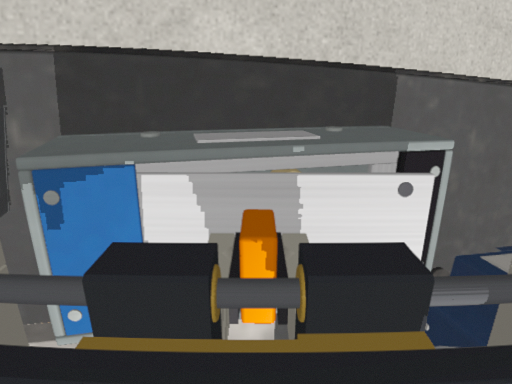

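```bash
python3 - <<'E'
from h import *
e=plan([tcp_for((-105.5,46),.26),tcp_for((-105.5,45),.13),tcp_for((-105.5,44),.03)],[4,8,8])
E
```

```text
--
{"tx": -0.5, "ty": 0.0, "tz": -3.0, "wx": 0.0, "wy": 0.0, "wz": 0.0, "fingers": 8}, {"tx": -0.5, "ty": 0.5, "tz": -3.0, "wx": 0.005, "wy": 0.0, "wz": 0.0, "fingers": 8}, {"tx": 0.0, "ty": 0.0, "tz": -3.0, "wx": 0.0, "wy": 0.0, "wz": 0.0, "fingers": 8}, {"tx": -0.5, "ty": 0.0, "tz": -3.0, "wx": 0.0, "wy": 0.0, "wz": 0.0, "fingers": 8}, {"tx": 1.5, "ty": 0.0, "tz": 0.0, "wx": 0.0, "wy": 0.015, "wz": 0.0, "fingers": 8}, {"tx": 1.5, "ty": 0.0, "tz": 0.0, "wx": 0.0, "wy": 0.015, "wz": 0.0, "fingers": 8}, {"tx": 1.5, "ty": 0.0, "tz": 0.0, "wx": 0.0, "wy": 0.02, "wz": 0.0, "fingers": 8}, {"tx": 2.0, "ty": 0.0, "tz": 0.5, "wx": 0.0, "wy": 0.015, "wz": 0.0, "fingers": 8}, {"tx": 1.5, "ty": 0.0, "tz": 0.0, "wx": 0.0, "wy": 0.015, "wz": 0.0, "fingers": 8}, {"tx": 1.5, "ty": 0.0, "tz": 0.0, "wx": 0.0, "wy": 0.015, "wz": 0.0, "fingers": 8}, --
{"tx": 1.5, "ty": 0.0, "tz": 0.5, "wx": 0.0, "wy": 0.02, "wz": 0.0, "fingers": 8}, {"tx": 1.5, "ty": 0.0, "tz": 0.0, "wx": 0.0, "wy": 0.015, "wz": 0.0, "fingers": 8}, {"tx": 1.5, "ty": 0.0, "tz": 0.0, "wx": 0.0, "wy": 0.01, "wz": 0.0, "fingers": 8}, {"tx": 1.0, "ty": 0.0, "tz": 0.0, "wx": 0.0, "wy": 0.015, "wz": 0.0, "fingers": 8}, {"tx": 1.5, "ty": 0.0, "tz": 0.0, "wx": 0.0, "wy": 0.01, "wz": 0.0, "fingers": 8}, {"tx": 1.0, "ty": 0.0, "tz": 0.5, "wx": 0.0, "wy": 0.015, "wz": 0.0, "fingers": 8}, {"tx": 1.5, "ty": 0.0, "tz": 0.0, "wx": 0.0, "wy": 0.01, "wz": 0.0, "fingers": 8}, {"tx": 1.0, "ty": 0.0, "tz": 0.0, "wx": 0.0, "wy": 0.015, "wz": 0.0, "fingers": 8}, {"tx": 1.5, "ty": 0.0, "tz": 0.0, "wx": 0.0, "wy": 0.01, "wz": 0.0, "fingers": 8}, {"tx": 1.0, "ty": 0.5, "tz": 0.5, "wx": 0.0, "wy": 0.015, "wz": 0.0, "fingers": 8}, 
end [ 0.501  -0.3547  0.0564] [-1.2191  1.1655  1.2542]
```

Request:
{"op": "jog_arm", "data": {"increments": [{"tx": -0.5, "ty": 0.0, "tz": -3.0, "wx": 0.0, "wy": 0.0, "wz": 0.0, "fingers": 8}, {"tx": -0.5, "ty": 0.5, "tz": -3.0, "wx": 0.005, "wy": 0.0, "wz": 0.0, "fingers": 8}, {"tx": 0.0, "ty": 0.0, "tz": -3.0, "wx": 0.0, "wy": 0.0, "wz": 0.0, "fingers": 8}, {"tx": -0.5, "ty": 0.0, "tz": -3.0, "wx": 0.0, "wy": 0.0, "wz": 0.0, "fingers": 8}, {"tx": 1.5, "ty": 0.0, "tz": 0.0, "wx": 0.0, "wy": 0.015, "wz": 0.0, "fingers": 8}, {"tx": 1.5, "ty": 0.0, "tz": 0.0, "wx": 0.0, "wy": 0.015, "wz": 0.0, "fingers": 8}, {"tx": 1.5, "ty": 0.0, "tz": 0.0, "wx": 0.0, "wy": 0.02, "wz": 0.0, "fingers": 8}, {"tx": 2.0, "ty": 0.0, "tz": 0.5, "wx": 0.0, "wy": 0.015, "wz": 0.0, "fingers": 8}, {"tx": 1.5, "ty": 0.0, "tz": 0.0, "wx": 0.0, "wy": 0.015, "wz": 0.0, "fingers": 8}, {"tx": 1.5, "ty": 0.0, "tz": 0.0, "wx": 0.0, "wy": 0.015, "wz": 0.0, "fingers": 8}]}}

```text
time: 11.6
position: [0.5017, -0.3574, 0.0692]
tcp_rot: [-0.468, 0.447, 0.55, 0.528]
contact_force: [0.7, -1.1, -3.7]
finger_gap: 0.0158
```

```bash
cat >> h.py <<'E'
def bf():
    s=st();r=np.array([[np.cos(BY),np.sin(BY)],[-np.sin(BY),np.cos(BY)]])
    R=Ro.from_quat(s["tcp_rot"]).as_matrix();n=-R[:,0];th=np.arcsin(R[2,2]);yaw=np.arctan2(-R[0,2],R[1,2])
    q=r@(np.array(s["position"][:2])-BOX)*1000;z=s["position"][2]*1000
    c=np.array([q[1],z])-H*np.array([-np.sin(th),np.cos(th)]);d=np.array([np.cos(th),np.sin(th)])
    print("t",s["time"],"tcp box",q,z,"tilt",th,"yaw rel",yaw-BY,"\nE",c-90*d,"F",c+90*d,"force",np.array(s["contact_force"]),"tq",np.array(s["torque"]),"gap",s["finger_gap"])
E
python3 - <<'E'
from h import *
bf()
p=snap("side","s6");w=snap("wrist","w6")
cv2.imwrite("pics/s6c.png",cv2.resize(p["img"][150:300,270:450][:,:,::-1],None,fx=4,fy=4,interpolation=cv2.INTER_CUBIC))
E
```

```text
t 11.6 tcp box [  0.356  -18.4478] 69.21456694392204 tilt 0.1635333624966613 yaw rel 0.0009673864128112442 
E [-105.6678   44.9915] F [71.9307 74.2965] force [ 0.7427 -1.0631 -3.6842] tq [-0.6243 -0.1557  0.0419] gap 0.01581787984786803
```

View pics/s6c.png

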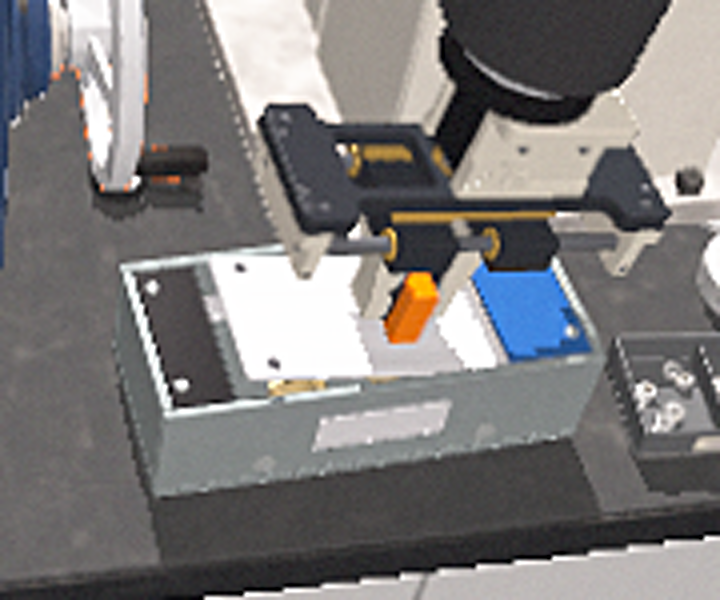

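View pics/w6.png

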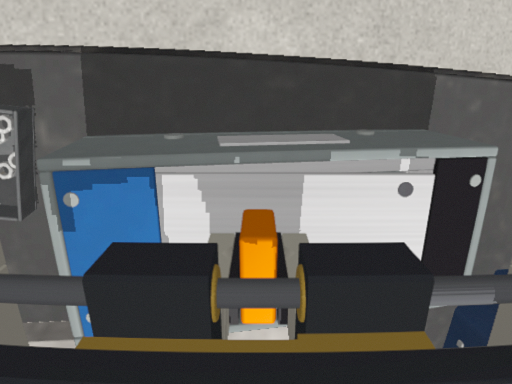

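```bash
python3 - <<'E'
from h import *
e=plan([tcp_for((-106,44),.03)],[10])
E
```

```text
--
{"tx": 1.5, "ty": 0.0, "tz": 0.0, "wx": 0.0, "wy": 0.015, "wz": 0.0, "fingers": 8}, {"tx": 1.0, "ty": 0.0, "tz": 0.0, "wx": 0.0, "wy": 0.01, "wz": 0.0, "fingers": 8}, {"tx": 1.5, "ty": 0.0, "tz": 0.0, "wx": 0.0, "wy": 0.015, "wz": 0.0, "fingers": 8}, {"tx": 1.0, "ty": 0.0, "tz": 0.0, "wx": 0.0, "wy": 0.015, "wz": 0.0, "fingers": 8}, {"tx": 1.5, "ty": 0.0, "tz": 0.0, "wx": 0.0, "wy": 0.01, "wz": 0.0, "fingers": 8}, {"tx": 1.0, "ty": 0.0, "tz": 0.0, "wx": 0.0, "wy": 0.015, "wz": 0.0, "fingers": 8}, {"tx": 1.5, "ty": 0.0, "tz": 0.0, "wx": 0.0, "wy": 0.015, "wz": 0.0, "fingers": 8}, {"tx": 1.5, "ty": 0.0, "tz": 0.0, "wx": 0.0, "wy": 0.01, "wz": 0.0, "fingers": 8}, {"tx": 1.0, "ty": 0.0, "tz": 0.5, "wx": 0.0, "wy": 0.015, "wz": 0.0, "fingers": 8}, {"tx": 1.5, "ty": 0.0, "tz": 0.0, "wx": 0.0, "wy": 0.015, "wz": 0.0, "fingers": 8}, 
end [ 0.5015 -0.3552  0.0562] [-1.2201  1.1657  1.2546]
```

Request:
{"op": "jog_arm", "data": {"increments": [{"tx": 1.5, "ty": 0.0, "tz": 0.0, "wx": 0.0, "wy": 0.015, "wz": 0.0, "fingers": 8}, {"tx": 1.0, "ty": 0.0, "tz": 0.0, "wx": 0.0, "wy": 0.01, "wz": 0.0, "fingers": 8}, {"tx": 1.5, "ty": 0.0, "tz": 0.0, "wx": 0.0, "wy": 0.015, "wz": 0.0, "fingers": 8}, {"tx": 1.0, "ty": 0.0, "tz": 0.0, "wx": 0.0, "wy": 0.015, "wz": 0.0, "fingers": 8}, {"tx": 1.5, "ty": 0.0, "tz": 0.0, "wx": 0.0, "wy": 0.01, "wz": 0.0, "fingers": 8}, {"tx": 1.0, "ty": 0.0, "tz": 0.0, "wx": 0.0, "wy": 0.015, "wz": 0.0, "fingers": 8}, {"tx": 1.5, "ty": 0.0, "tz": 0.0, "wx": 0.0, "wy": 0.015, "wz": 0.0, "fingers": 8}, {"tx": 1.5, "ty": 0.0, "tz": 0.0, "wx": 0.0, "wy": 0.01, "wz": 0.0, "fingers": 8}, {"tx": 1.0, "ty": 0.0, "tz": 0.5, "wx": 0.0, "wy": 0.015, "wz": 0.0, "fingers": 8}, {"tx": 1.5, "ty": 0.0, "tz": 0.0, "wx": 0.0, "wy": 0.015, "wz": 0.0, "fingers": 8}]}}

```text
time: 12.7
position: [0.5017, -0.3558, 0.0563]
tcp_rot: [-0.504, 0.482, 0.517, 0.496]
contact_force: [-0.5, -0.3, -2.6]
finger_gap: 0.0162
```

```bash
python3 - <<'E'
from h import *
bf()
p=snap("side","s7");w=snap("wrist","w7")
cv2.imwrite("pics/s7c.png",cv2.resize(p["img"][150:300,270:450][:,:,::-1],None,fx=4,fy=4,interpolation=cv2.INTER_CUBIC))
e=plan([tcp_for((-106,43),.0)],[5])
E
```

```text
t 12.7 tcp box [  0.3565 -16.8791] 56.28032370200837 tilt 0.028581944867602696 yaw rel 0.0002635979922065365 
E [-106.5651   44.0123] F [73.3613 49.1563] force [-0.5136 -0.3271 -2.6172] tq [-0.067  -0.1713 -0.    ] gap 0.016227765518458122
--
{"tx": 0.5, "ty": 0.0, "tz": 0.0, "wx": 0.0, "wy": 0.005, "wz": 0.0, "fingers": 8}, {"tx": 1.0, "ty": 0.0, "tz": 0.0, "wx": 0.0, "wy": 0.005, "wz": 0.0, "fingers": 8}, {"tx": 0.5, "ty": 0.0, "tz": 0.0, "wx": 0.0, "wy": 0.01, "wz": 0.0, "fingers": 8}, {"tx": 0.5, "ty": 0.0, "tz": 0.0, "wx": 0.0, "wy": 0.005, "wz": 0.0, "fingers": 8}, {"tx": 1.0, "ty": 0.0, "tz": 0.5, "wx": 0.0, "wy": 0.005, "wz": 0.0, "fingers": 8}, 
end [ 0.5013 -0.3548  0.0526] [-1.2425  1.1877  1.2402]
```

View pics/s7c.png

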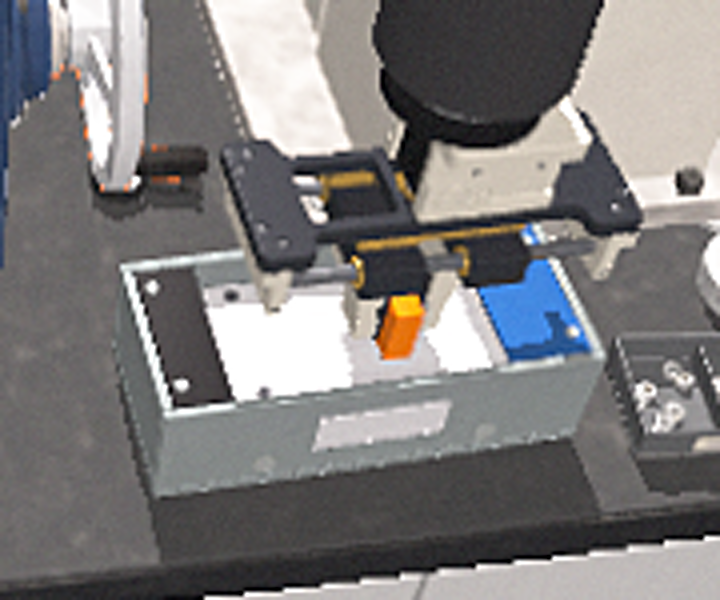

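View pics/w7.png

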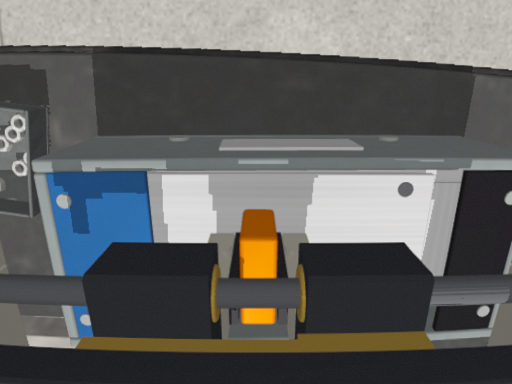

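Request:
{"op": "jog_arm", "data": {"increments": [{"tx": 0.5, "ty": 0.0, "tz": 0.0, "wx": 0.0, "wy": 0.005, "wz": 0.0, "fingers": 8}, {"tx": 1.0, "ty": 0.0, "tz": 0.0, "wx": 0.0, "wy": 0.005, "wz": 0.0, "fingers": 8}, {"tx": 0.5, "ty": 0.0, "tz": 0.0, "wx": 0.0, "wy": 0.01, "wz": 0.0, "fingers": 8}, {"tx": 0.5, "ty": 0.0, "tz": 0.0, "wx": 0.0, "wy": 0.005, "wz": 0.0, "fingers": 8}, {"tx": 0.5, "ty": 0.0, "tz": 0.5, "wx": 0.0, "wy": 0.005, "wz": 0.0, "fingers": 8}, {"tx": 0.5, "ty": 0, "tz": 0, "wx": 0, "wy": 0, "wz": 0, "fingers": 8}, {"tx": 0, "ty": 0, "tz": 0, "wx": 0, "wy": 0, "wz": 0, "fingers": 8}, {"tx": 0, "ty": 0, "tz": 0, "wx": 0, "wy": 0, "wz": 0, "fingers": 8}, {"tx": 0, "ty": 0, "tz": 0, "wx": 0, "wy": 0, "wz": 0, "fingers": 8}, {"tx": 0, "ty": 0, "tz": 0, "wx": 0, "wy": 0, "wz": 0, "fingers": 8}]}}

```text
time: 13.8
position: [0.5017, -0.3554, 0.0528]
tcp_rot: [0.511, -0.489, -0.51, -0.49]
contact_force: [-0.8, 0.2, -2.3]
finger_gap: 0.0158
```

```bash
python3 - <<'E'
from h import *
bf()
E
```

```text
t 13.8 tcp box [  0.3524 -16.3806] 52.8430311948476 tilt -0.00015113144576049033 yaw rel 9.606348899515033e-05 
E [-106.3821   43.1566] F [73.6179 43.1294] force [-0.7647  0.1524 -2.3472] tq [ 0.0595 -0.1356 -0.0052] gap 0.015840108678978112
```

Request:
{"op": "jog_arm", "data": {"increments": [{"tx": 0.2, "ty": 0, "tz": 0, "wx": 0, "wy": 0, "wz": 0, "fingers": 8}, {"tx": 0.2, "ty": 0, "tz": 0, "wx": 0, "wy": 0, "wz": 0, "fingers": 8}, {"tx": 0.2, "ty": 0, "tz": 0, "wx": 0, "wy": 0, "wz": 0, "fingers": 8}, {"tx": 0.2, "ty": 0, "tz": 0, "wx": 0, "wy": 0, "wz": 0, "fingers": 8}, {"tx": 0.2, "ty": 0, "tz": 0, "wx": 0, "wy": 0, "wz": 0, "fingers": 8}, {"tx": 0, "ty": 0, "tz": 0, "wx": 0, "wy": 0, "wz": 0, "fingers": 8}, {"tx": 0, "ty": 0, "tz": 0, "wx": 0, "wy": 0, "wz": 0, "fingers": 8}, {"tx": 0, "ty": 0, "tz": 0, "wx": 0, "wy": 0, "wz": 0, "fingers": 8}, {"tx": 0, "ty": 0, "tz": 0, "wx": 0, "wy": 0, "wz": 0, "fingers": 8}, {"tx": 0, "ty": 0, "tz": 0, "wx": 0, "wy": 0, "wz": 0, "fingers": 8}]}}

```text
time: 14.8
position: [0.5016, -0.3553, 0.0518]
tcp_rot: [0.511, -0.489, -0.51, -0.49]
contact_force: [0.7, -1.1, -3.2]
finger_gap: 0.0156
```

Request:
{"op": "jog_arm", "data": {"increments": [{"tx": 0.2, "ty": 0, "tz": 0, "wx": 0, "wy": 0, "wz": 0, "fingers": 8}, {"tx": 0.2, "ty": 0, "tz": 0, "wx": 0, "wy": 0, "wz": 0, "fingers": 8}, {"tx": 0.2, "ty": 0, "tz": 0, "wx": 0, "wy": 0, "wz": 0, "fingers": 8}, {"tx": 0, "ty": 0, "tz": 0, "wx": 0, "wy": 0, "wz": 0, "fingers": 8}, {"tx": 0, "ty": 0, "tz": 0, "wx": 0, "wy": 0, "wz": 0, "fingers": 8}, {"tx": 0, "ty": 0, "tz": 0, "wx": 0, "wy": 0, "wz": 0, "fingers": 8}, {"tx": 0, "ty": 0, "tz": 0, "wx": 0, "wy": 0, "wz": 0, "fingers": 8}, {"tx": 0, "ty": 0, "tz": 0, "wx": 0, "wy": 0, "wz": 0, "fingers": 8}, {"tx": 0, "ty": 0, "tz": 0, "wx": 0, "wy": 0, "wz": 0, "fingers": 8}, {"tx": 0, "ty": 0, "tz": 0, "wx": 0, "wy": 0, "wz": 0, "fingers": 8}]}}

```text
time: 15.8
position: [0.5017, -0.3553, 0.0517]
tcp_rot: [0.511, -0.489, -0.51, -0.489]
contact_force: [-2.2, 2.2, 4.2]
finger_gap: 0.0161
```

Request:
{"op": "jog_arm", "data": {"increments": [{"tx": -0.3, "ty": 0, "tz": 0, "wx": 0, "wy": 0, "wz": 0, "fingers": 8}, {"tx": 0, "ty": 0, "tz": 1, "wx": 0, "wy": 0, "wz": 0, "fingers": 8}, {"tx": 0, "ty": 0, "tz": 1, "wx": 0, "wy": 0, "wz": 0, "fingers": 8}, {"tx": 0, "ty": 0, "tz": 1, "wx": 0, "wy": 0, "wz": 0, "fingers": 8}, {"tx": 0, "ty": 0, "tz": 1, "wx": 0, "wy": 0, "wz": 0, "fingers": 8}, {"tx": 0, "ty": 0, "tz": 1, "wx": 0, "wy": 0, "wz": 0, "fingers": 8}, {"tx": 0, "ty": 0, "tz": 1, "wx": 0, "wy": 0, "wz": 0, "fingers": 8}, {"tx": 0, "ty": 0, "tz": 1, "wx": 0, "wy": 0, "wz": 0, "fingers": 8}, {"tx": 0, "ty": 0, "tz": 0.5, "wx": 0, "wy": 0, "wz": 0, "fingers": 8}, {"tx": 0, "ty": 0, "tz": 0.5, "wx": 0, "wy": 0, "wz": 0, "fingers": 8}]}}

```text
time: 16.8
position: [0.5015, -0.3474, 0.0517]
tcp_rot: [0.511, -0.489, -0.51, -0.489]
contact_force: [0.6, -3.7, 2.9]
finger_gap: 0.0158
```

```bash
python3 - <<'E'
from h import *
bf()
E
```

```text
t 16.8 tcp box [ 0.4894 -8.4132] 51.69312880181351 tilt -0.00045876809315267505 yaw rel 0.0003675416820695526 
E [-98.4177  42.0344] F [81.5823 41.9518] force [ 0.5649 -3.7184  2.8813] tq [-1.3564 -0.0904  0.1435] gap 0.015755080568282995
```

Request:
{"op": "jog_arm", "data": {"increments": [{"tx": -0.2, "ty": 0, "tz": 0, "wx": 0, "wy": 0, "wz": 0, "fingers": 8}, {"tx": 0, "ty": 0, "tz": 0.5, "wx": 0, "wy": 0, "wz": 0, "fingers": 8}, {"tx": 0, "ty": 0, "tz": 0.5, "wx": 0, "wy": 0, "wz": 0, "fingers": 8}, {"tx": 0, "ty": 0, "tz": 0.5, "wx": 0, "wy": 0, "wz": 0, "fingers": 8}, {"tx": 0, "ty": 0, "tz": 0.5, "wx": 0, "wy": 0, "wz": 0, "fingers": 8}, {"tx": 0, "ty": 0, "tz": 0.2, "wx": 0, "wy": 0, "wz": 0, "fingers": 8}, {"tx": 0, "ty": 0, "tz": 0.2, "wx": 0, "wy": 0, "wz": 0, "fingers": 8}, {"tx": 0, "ty": 0, "tz": 0.2, "wx": 0, "wy": 0, "wz": 0, "fingers": 8}, {"tx": 0, "ty": 0, "tz": 0.2, "wx": 0, "wy": 0, "wz": 0, "fingers": 8}, {"tx": 0, "ty": 0, "tz": 0.2, "wx": 0, "wy": 0, "wz": 0, "fingers": 8}]}}

```text
time: 17.8
position: [0.5011, -0.3443, 0.0517]
tcp_rot: [0.511, -0.489, -0.51, -0.49]
contact_force: [0.4, -3.7, 1.9]
finger_gap: 0.0154
```

Request:
{"op": "jog_arm", "data": {"increments": [{"tx": -0.2, "ty": 0, "tz": 0.2, "wx": 0, "wy": 0, "wz": 0, "fingers": 8}, {"tx": 0, "ty": 0, "tz": 0.2, "wx": 0, "wy": 0, "wz": 0, "fingers": 8}, {"tx": 0, "ty": 0, "tz": 0.2, "wx": 0, "wy": 0, "wz": 0, "fingers": 8}, {"tx": 0, "ty": 0, "tz": 0.2, "wx": 0, "wy": 0, "wz": 0, "fingers": 8}, {"tx": 0, "ty": 0, "tz": 0.2, "wx": 0, "wy": 0, "wz": 0, "fingers": 8}, {"tx": 0, "ty": 0, "tz": 0.2, "wx": 0, "wy": 0, "wz": 0, "fingers": 8}, {"tx": 0, "ty": 0, "tz": 0.2, "wx": 0, "wy": 0, "wz": 0, "fingers": 8}, {"tx": 0, "ty": 0, "tz": 0.2, "wx": 0, "wy": 0, "wz": 0, "fingers": 8}, {"tx": 0, "ty": 0, "tz": 0.2, "wx": 0, "wy": 0, "wz": 0, "fingers": 8}, {"tx": 0, "ty": 0, "tz": 0, "wx": 0, "wy": 0, "wz": 0, "fingers": 8}]}}

```text
time: 18.8
position: [0.5009, -0.3423, 0.0518]
tcp_rot: [0.511, -0.489, -0.51, -0.49]
contact_force: [-0.1, -0.6, -0.8]
finger_gap: 0.016
```

Request:
{"op": "jog_arm", "data": {"increments": [{"tx": 0, "ty": 0, "tz": 0.2, "wx": 0, "wy": 0, "wz": 0, "fingers": 8}, {"tx": 0, "ty": 0, "tz": 0.2, "wx": 0, "wy": 0, "wz": 0, "fingers": 8}, {"tx": 0, "ty": 0, "tz": 0.2, "wx": 0, "wy": 0, "wz": 0, "fingers": 8}, {"tx": 0, "ty": 0, "tz": 0.2, "wx": 0, "wy": 0, "wz": 0, "fingers": 8}, {"tx": 0, "ty": 0, "tz": 0.2, "wx": 0, "wy": 0, "wz": 0, "fingers": 8}, {"tx": 0, "ty": 0, "tz": 0.2, "wx": 0, "wy": 0, "wz": 0, "fingers": 8}, {"tx": 0, "ty": 0, "tz": 0.2, "wx": 0, "wy": 0, "wz": 0, "fingers": 8}, {"tx": 0, "ty": 0, "tz": 0.2, "wx": 0, "wy": 0, "wz": 0, "fingers": 8}, {"tx": 0, "ty": 0, "tz": 0.2, "wx": 0, "wy": 0, "wz": 0, "fingers": 8}, {"tx": 0, "ty": 0, "tz": 0, "wx": 0, "wy": 0, "wz": 0, "fingers": 8}]}}

```text
time: 19.8
position: [0.5009, -0.3407, 0.0519]
tcp_rot: [0.511, -0.489, -0.51, -0.489]
contact_force: [-0.2, -1.1, -2.2]
finger_gap: 0.0159
```

Request:
{"op": "jog_arm", "data": {"increments": [{"tx": 0.1, "ty": 0, "tz": 0.2, "wx": 0, "wy": 0, "wz": 0, "fingers": 8}, {"tx": 0, "ty": 0, "tz": 0.2, "wx": 0, "wy": 0, "wz": 0, "fingers": 8}, {"tx": 0, "ty": 0, "tz": 0.2, "wx": 0, "wy": 0, "wz": 0, "fingers": 8}, {"tx": 0, "ty": 0, "tz": 0.2, "wx": 0, "wy": 0, "wz": 0, "fingers": 8}, {"tx": 0, "ty": 0, "tz": 0.2, "wx": 0, "wy": 0, "wz": 0, "fingers": 8}, {"tx": 0, "ty": 0, "tz": 0.2, "wx": 0, "wy": 0, "wz": 0, "fingers": 8}, {"tx": 0, "ty": 0, "tz": 0.2, "wx": 0, "wy": 0, "wz": 0, "fingers": 8}, {"tx": 0, "ty": 0, "tz": 0.2, "wx": 0, "wy": 0, "wz": 0, "fingers": 8}, {"tx": 0, "ty": 0, "tz": 0.2, "wx": 0, "wy": 0, "wz": 0, "fingers": 8}, {"tx": 0, "ty": 0, "tz": 0, "wx": 0, "wy": 0, "wz": 0, "fingers": 8}]}}

```text
time: 20.8
position: [0.5009, -0.3389, 0.0518]
tcp_rot: [0.511, -0.489, -0.51, -0.489]
contact_force: [0.4, -1.0, -2.7]
finger_gap: 0.0158
```

Request:
{"op": "jog_arm", "data": {"increments": [{"tx": 0.2, "ty": 0, "tz": 0.2, "wx": 0, "wy": 0, "wz": 0, "fingers": 8}, {"tx": 0, "ty": 0, "tz": 0.2, "wx": 0, "wy": 0, "wz": 0, "fingers": 8}, {"tx": 0, "ty": 0, "tz": 0.2, "wx": 0, "wy": 0, "wz": 0, "fingers": 8}, {"tx": 0, "ty": 0, "tz": 0.2, "wx": 0, "wy": 0, "wz": 0, "fingers": 8}, {"tx": 0, "ty": 0, "tz": 0.2, "wx": 0, "wy": 0, "wz": 0, "fingers": 8}, {"tx": 0, "ty": 0, "tz": 0.2, "wx": 0, "wy": 0, "wz": 0, "fingers": 8}, {"tx": 0, "ty": 0, "tz": 0.2, "wx": 0, "wy": 0, "wz": 0, "fingers": 8}, {"tx": 0, "ty": 0, "tz": 0.2, "wx": 0, "wy": 0, "wz": 0, "fingers": 8}, {"tx": 0, "ty": 0, "tz": 0.2, "wx": 0, "wy": 0, "wz": 0, "fingers": 8}, {"tx": 0, "ty": 0, "tz": 0, "wx": 0, "wy": 0, "wz": 0, "fingers": 8}]}}

```text
time: 21.8
position: [0.501, -0.3372, 0.0517]
tcp_rot: [0.511, -0.489, -0.51, -0.49]
contact_force: [0.1, -1.8, -0.7]
finger_gap: 0.0156
```

Request:
{"op": "jog_arm", "data": {"increments": [{"tx": 0, "ty": 0, "tz": 0.2, "wx": 0, "wy": 0, "wz": 0, "fingers": 8}, {"tx": 0, "ty": 0, "tz": 0.2, "wx": 0, "wy": 0, "wz": 0, "fingers": 8}, {"tx": 0, "ty": 0, "tz": 0.2, "wx": 0, "wy": 0, "wz": 0, "fingers": 8}, {"tx": 0, "ty": 0, "tz": 0.2, "wx": 0, "wy": 0, "wz": 0, "fingers": 8}, {"tx": 0, "ty": 0, "tz": 0.2, "wx": 0, "wy": 0, "wz": 0, "fingers": 8}, {"tx": 0, "ty": 0, "tz": 0.2, "wx": 0, "wy": 0, "wz": 0, "fingers": 8}, {"tx": 0, "ty": 0, "tz": 0.2, "wx": 0, "wy": 0, "wz": 0, "fingers": 8}, {"tx": 0, "ty": 0, "tz": 0.2, "wx": 0, "wy": 0, "wz": 0, "fingers": 8}, {"tx": 0, "ty": 0, "tz": 0.2, "wx": 0, "wy": 0, "wz": 0, "fingers": 8}, {"tx": 0, "ty": 0, "tz": 0, "wx": 0, "wy": 0, "wz": 0, "fingers": 8}]}}

```text
time: 22.8
position: [0.5008, -0.3354, 0.0517]
tcp_rot: [0.511, -0.489, -0.51, -0.489]
contact_force: [0.6, -3.2, 2.1]
finger_gap: 0.0161
```

Request:
{"op": "jog_arm", "data": {"increments": [{"tx": -0.1, "ty": 0, "tz": 0.2, "wx": 0, "wy": 0, "wz": 0, "fingers": 8}, {"tx": 0, "ty": 0, "tz": 0.2, "wx": 0, "wy": 0, "wz": 0, "fingers": 8}, {"tx": 0, "ty": 0, "tz": 0.2, "wx": 0, "wy": 0, "wz": 0, "fingers": 8}, {"tx": 0, "ty": 0, "tz": 0.2, "wx": 0, "wy": 0, "wz": 0, "fingers": 8}, {"tx": 0, "ty": 0, "tz": 0.2, "wx": 0, "wy": 0, "wz": 0, "fingers": 8}, {"tx": 0, "ty": 0, "tz": 0.2, "wx": 0, "wy": 0, "wz": 0, "fingers": 8}, {"tx": 0, "ty": 0, "tz": 0, "wx": 0, "wy": 0, "wz": 0, "fingers": 8}, {"tx": 0, "ty": 0, "tz": 0, "wx": 0, "wy": 0, "wz": 0, "fingers": 8}, {"tx": 0, "ty": 0, "tz": 0, "wx": 0, "wy": 0, "wz": 0, "fingers": 8}, {"tx": 0, "ty": 0, "tz": 0, "wx": 0, "wy": 0, "wz": 0, "fingers": 8}]}}

```text
time: 23.8
position: [0.5007, -0.3342, 0.0517]
tcp_rot: [0.511, -0.489, -0.51, -0.49]
contact_force: [0.1, -4.6, 0.8]
finger_gap: 0.0156
```

Request:
{"op": "jog_arm", "data": {"increments": [{"tx": -0.1, "ty": 0, "tz": 0.2, "wx": 0, "wy": 0, "wz": 0, "fingers": 8}, {"tx": 0, "ty": 0, "tz": 0.2, "wx": 0, "wy": 0, "wz": 0, "fingers": 8}, {"tx": 0, "ty": 0, "tz": 0.2, "wx": 0, "wy": 0, "wz": 0, "fingers": 8}, {"tx": 0, "ty": 0, "tz": 0, "wx": 0, "wy": 0, "wz": 0, "fingers": 8}, {"tx": 0, "ty": 0, "tz": 0, "wx": 0, "wy": 0, "wz": 0, "fingers": 8}, {"tx": 0, "ty": 0, "tz": 0, "wx": 0, "wy": 0, "wz": 0, "fingers": 8}, {"tx": 0, "ty": 0, "tz": 0, "wx": 0, "wy": 0, "wz": 0, "fingers": 8}, {"tx": 0, "ty": 0, "tz": 0, "wx": 0, "wy": 0, "wz": 0, "fingers": 8}, {"tx": 0, "ty": 0, "tz": 0, "wx": 0, "wy": 0, "wz": 0, "fingers": 8}, {"tx": 0, "ty": 0, "tz": 0, "wx": 0, "wy": 0, "wz": 0, "fingers": 8}]}}

```text
time: 24.8
position: [0.5006, -0.3337, 0.0517]
tcp_rot: [0.511, -0.489, -0.51, -0.489]
contact_force: [-0.0, -6.0, -0.4]
finger_gap: 0.0159
```

Request:
{"op": "jog_arm", "data": {"increments": [{"tx": 0, "ty": 0, "tz": 0.2, "wx": 0, "wy": 0, "wz": 0, "fingers": 8}, {"tx": 0, "ty": 0, "tz": 0.2, "wx": 0, "wy": 0, "wz": 0, "fingers": 8}, {"tx": 0, "ty": 0, "tz": 0.2, "wx": 0, "wy": 0, "wz": 0, "fingers": 8}, {"tx": 0, "ty": 0, "tz": 0, "wx": 0, "wy": 0, "wz": 0, "fingers": 8}, {"tx": 0, "ty": 0, "tz": 0, "wx": 0, "wy": 0, "wz": 0, "fingers": 8}, {"tx": 0, "ty": 0, "tz": 0, "wx": 0, "wy": 0, "wz": 0, "fingers": 8}, {"tx": 0, "ty": 0, "tz": 0, "wx": 0, "wy": 0, "wz": 0, "fingers": 8}, {"tx": 0, "ty": 0, "tz": 0, "wx": 0, "wy": 0, "wz": 0, "fingers": 8}, {"tx": 0, "ty": 0, "tz": 0, "wx": 0, "wy": 0, "wz": 0, "fingers": 8}, {"tx": 0, "ty": 0, "tz": 0, "wx": 0, "wy": 0, "wz": 0, "fingers": 8}]}}

```text
time: 25.8
position: [0.5006, -0.3334, 0.0518]
tcp_rot: [0.511, -0.489, -0.51, -0.489]
contact_force: [-0.2, -7.7, -0.8]
finger_gap: 0.0155
```

```bash
python3 - <<'E'
from h import *
bf()
E
```

```text
t 25.8 tcp box [0.2543 5.5901] 51.7923531088524 tilt -0.0006929978288328599 yaw rel 0.0001270105665908544 
E [-84.4166  42.1547] F [95.5833 42.03  ] force [-0.1646 -7.709  -0.813 ] tq [-2.6785 -0.111   0.0467] gap 0.015470805600167475
```

Request:
{"op": "jog_arm", "data": {"increments": [{"tx": 0, "ty": 0, "tz": 0.2, "wx": 0, "wy": 0, "wz": 0, "fingers": 8}, {"tx": 0, "ty": 0, "tz": 0.2, "wx": 0, "wy": 0, "wz": 0, "fingers": 8}, {"tx": 0, "ty": 0, "tz": 0.2, "wx": 0, "wy": 0, "wz": 0, "fingers": 8}, {"tx": 0, "ty": 0, "tz": 0.2, "wx": 0, "wy": 0, "wz": 0, "fingers": 8}, {"tx": 0, "ty": 0, "tz": 0.2, "wx": 0, "wy": 0, "wz": 0, "fingers": 8}, {"tx": 0, "ty": 0, "tz": 0, "wx": 0, "wy": 0, "wz": 0, "fingers": 8}, {"tx": 0, "ty": 0, "tz": 0, "wx": 0, "wy": 0, "wz": 0, "fingers": 8}, {"tx": 0, "ty": 0, "tz": 0, "wx": 0, "wy": 0, "wz": 0, "fingers": 8}, {"tx": 0, "ty": 0, "tz": 0, "wx": 0, "wy": 0, "wz": 0, "fingers": 8}, {"tx": 0, "ty": 0, "tz": 0, "wx": 0, "wy": 0, "wz": 0, "fingers": 8}]}}

```text
time: 26.8
position: [0.5006, -0.3329, 0.0519]
tcp_rot: [0.511, -0.489, -0.51, -0.489]
contact_force: [-0.6, -10.5, -1.3]
finger_gap: 0.0159
```

Request:
{"op": "jog_arm", "data": {"increments": [{"tx": 0, "ty": 0, "tz": 0.2, "wx": 0, "wy": 0, "wz": 0, "fingers": 8}, {"tx": 0, "ty": 0, "tz": 0.2, "wx": 0, "wy": 0, "wz": 0, "fingers": 8}, {"tx": 0, "ty": 0, "tz": 0.2, "wx": 0, "wy": 0, "wz": 0, "fingers": 8}, {"tx": 0, "ty": 0, "tz": 0.2, "wx": 0, "wy": 0, "wz": 0, "fingers": 8}, {"tx": 0, "ty": 0, "tz": 0, "wx": 0, "wy": 0, "wz": 0, "fingers": 8}, {"tx": 0, "ty": 0, "tz": 0, "wx": 0, "wy": 0, "wz": 0, "fingers": 8}, {"tx": 0, "ty": 0, "tz": 0, "wx": 0, "wy": 0, "wz": 0, "fingers": 8}, {"tx": 0, "ty": 0, "tz": 0, "wx": 0, "wy": 0, "wz": 0, "fingers": 8}, {"tx": 0, "ty": 0, "tz": 0, "wx": 0, "wy": 0, "wz": 0, "fingers": 8}, {"tx": 0, "ty": 0, "tz": 0, "wx": 0, "wy": 0, "wz": 0, "fingers": 8}]}}

```text
time: 27.8
position: [0.5006, -0.3325, 0.052]
tcp_rot: [0.512, -0.489, -0.51, -0.489]
contact_force: [-1.5, -12.2, -2.0]
finger_gap: 0.0159
```

```bash
python3 - <<'E'
from h import *
bf()
w=snap("wrist","w8"); bf()
E
```

```text
t 27.8 tcp box [0.3235 6.5089] 52.00930428717682 tilt -0.0017986397913058506 yaw rel 0.00032729908698871796 
E [-83.5084  42.4712] F [96.4913 42.1474] force [ -1.5455 -12.2497  -2.0331] tq [-4.4769  0.056   0.0502] gap 0.015851145182962573
t 27.85 tcp box [0.323  6.5032] 52.01228288889535 tilt -0.001803002986386521 yaw rel 0.0002458032509924171 
E [-83.5141  42.4746] F [96.4856 42.15  ] force [ -0.1631 -12.1133  -2.8208] tq [-4.5227  0.0633  0.0163] gap 0.015634443102097238
```

View pics/w8.png

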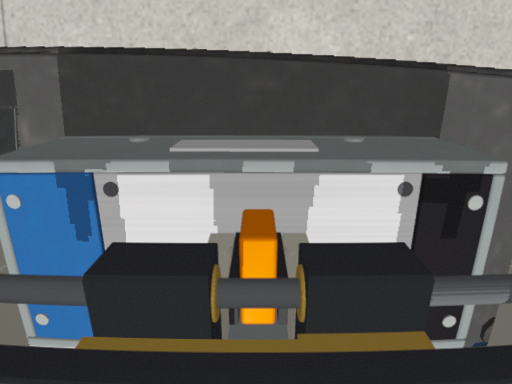

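Request:
{"op": "jog_arm", "data": {"increments": [{"tx": 0.2, "ty": 0, "tz": 0.2, "wx": 0, "wy": 0, "wz": 0, "fingers": 8}, {"tx": 0, "ty": 0, "tz": 0, "wx": 0, "wy": 0, "wz": 0, "fingers": 8}, {"tx": 0, "ty": 0, "tz": 0, "wx": 0, "wy": 0, "wz": 0, "fingers": 8}, {"tx": 0, "ty": 0, "tz": 0, "wx": 0, "wy": 0, "wz": 0, "fingers": 8}, {"tx": 0, "ty": 0, "tz": 0, "wx": 0, "wy": 0, "wz": 0, "fingers": 8}, {"tx": 0, "ty": 0, "tz": 0, "wx": 0, "wy": 0, "wz": 0, "fingers": 8}, {"tx": 0, "ty": 0, "tz": 0, "wx": 0, "wy": 0, "wz": 0, "fingers": 8}, {"tx": 0, "ty": 0, "tz": 0, "wx": 0, "wy": 0, "wz": 0, "fingers": 8}, {"tx": 0, "ty": 0, "tz": 0, "wx": 0, "wy": 0, "wz": 0, "fingers": 8}, {"tx": 0, "ty": 0, "tz": 0, "wx": 0, "wy": 0, "wz": 0, "fingers": 8}]}}

```text
time: 28.85
position: [0.5007, -0.3324, 0.052]
tcp_rot: [0.512, -0.489, -0.51, -0.489]
contact_force: [-0.6, -11.6, -1.2]
finger_gap: 0.0156
```

Request:
{"op": "jog_arm", "data": {"increments": [{"tx": 0.1, "ty": 0, "tz": 0.2, "wx": 0, "wy": 0, "wz": 0, "fingers": 8}, {"tx": 0, "ty": 0, "tz": 0.2, "wx": 0, "wy": 0, "wz": 0, "fingers": 8}, {"tx": 0, "ty": 0, "tz": 0, "wx": 0, "wy": 0, "wz": 0, "fingers": 8}, {"tx": 0, "ty": 0, "tz": 0, "wx": 0, "wy": 0, "wz": 0, "fingers": 8}, {"tx": 0, "ty": 0, "tz": 0, "wx": 0, "wy": 0, "wz": 0, "fingers": 8}, {"tx": 0, "ty": 0, "tz": 0, "wx": 0, "wy": 0, "wz": 0, "fingers": 8}, {"tx": 0, "ty": 0, "tz": 0, "wx": 0, "wy": 0, "wz": 0, "fingers": 8}, {"tx": 0, "ty": 0, "tz": 0, "wx": 0, "wy": 0, "wz": 0, "fingers": 8}, {"tx": 0, "ty": 0, "tz": 0, "wx": 0, "wy": 0, "wz": 0, "fingers": 8}, {"tx": 0, "ty": 0, "tz": 0, "wx": 0, "wy": 0, "wz": 0, "fingers": 8}]}}

```text
time: 29.85
position: [0.5008, -0.3323, 0.052]
tcp_rot: [0.512, -0.489, -0.51, -0.489]
contact_force: [-0.8, -13.7, -0.1]
finger_gap: 0.016
```

Request:
{"op": "jog_arm", "data": {"increments": [{"tx": 0, "ty": 0, "tz": -0.3, "wx": 0, "wy": 0, "wz": 0, "fingers": 8}, {"tx": 0, "ty": 0, "tz": -0.3, "wx": 0, "wy": 0, "wz": 0, "fingers": 8}, {"tx": 0, "ty": 0, "tz": -0.3, "wx": 0, "wy": 0, "wz": 0, "fingers": 8}, {"tx": 0, "ty": 0, "tz": -0.3, "wx": 0, "wy": 0, "wz": 0, "fingers": 8}, {"tx": 0, "ty": 0, "tz": -0.3, "wx": 0, "wy": 0, "wz": 0, "fingers": 8}, {"tx": 0, "ty": 0, "tz": -0.3, "wx": 0, "wy": 0, "wz": 0, "fingers": 8}, {"tx": 0, "ty": 0, "tz": -0.3, "wx": 0, "wy": 0, "wz": 0, "fingers": 8}, {"tx": 0, "ty": 0, "tz": -0.3, "wx": 0, "wy": 0, "wz": 0, "fingers": 8}, {"tx": 0, "ty": 0, "tz": 0, "wx": 0, "wy": 0, "wz": 0, "fingers": 8}, {"tx": 0, "ty": 0, "tz": 0, "wx": 0, "wy": 0, "wz": 0, "fingers": 8}]}}

```text
time: 30.85
position: [0.5006, -0.3332, 0.0517]
tcp_rot: [0.511, -0.489, -0.51, -0.489]
contact_force: [-0.8, -4.9, 1.4]
finger_gap: 0.0156
```

```bash
python3 - <<'E'
from h import *
bf()
E
```

```text
t 30.85 tcp box [0.2016 5.8019] 51.70003288002428 tilt -0.00047521337458154194 yaw rel 6.9897674364508e-05 
E [-84.2027  42.0428] F [95.7973 41.9573] force [-0.7977 -4.9257  1.3802] tq [-2.049   0.1805 -0.0044] gap 0.015578774488314096
```

Request:
{"op": "jog_arm", "data": {"increments": [{"tx": 0, "ty": 0, "tz": 0, "wx": 0, "wy": 0, "wz": 0, "fingers": 17}, {"tx": 0, "ty": 0, "tz": 0, "wx": 0, "wy": 0, "wz": 0, "fingers": 18}, {"tx": 0, "ty": 0, "tz": 0, "wx": 0, "wy": 0, "wz": 0, "fingers": 20}, {"tx": 0, "ty": 0, "tz": 0, "wx": 0, "wy": 0, "wz": 0, "fingers": 24}, {"tx": 0, "ty": 0, "tz": 0, "wx": 0, "wy": 0, "wz": 0, "fingers": 28}, {"tx": 0, "ty": 0, "tz": 0, "wx": 0, "wy": 0, "wz": 0, "fingers": 32}, {"tx": 0, "ty": 0, "tz": 0, "wx": 0, "wy": 0, "wz": 0, "fingers": 34}, {"tx": 0, "ty": 0, "tz": 0, "wx": 0, "wy": 0, "wz": 0, "fingers": 34}, {"tx": 0, "ty": 0, "tz": 0, "wx": 0, "wy": 0, "wz": 0, "fingers": 34}, {"tx": 0, "ty": 0, "tz": 0, "wx": 0, "wy": 0, "wz": 0, "fingers": 34}]}}

```text
time: 31.85
position: [0.5006, -0.3329, 0.0515]
tcp_rot: [0.511, -0.489, -0.51, -0.49]
contact_force: [-0.3, 0.9, -0.1]
finger_gap: 0.034
```

```bash
python3 - <<'E'
from h import *
bf(); w=snap("wrist","w9")
E
```

```text
t 31.85 tcp box [0.3094 6.0745] 51.51635247400972 tilt -0.00014249486795769468 yaw rel 0.00013951326458334218 
E [-83.9269  41.8292] F [96.0731 41.8035] force [-0.314   0.8911 -0.0872] tq [ 0.0372 -0.1447  0.0166] gap 0.033958517974075494
```

View pics/w9.png

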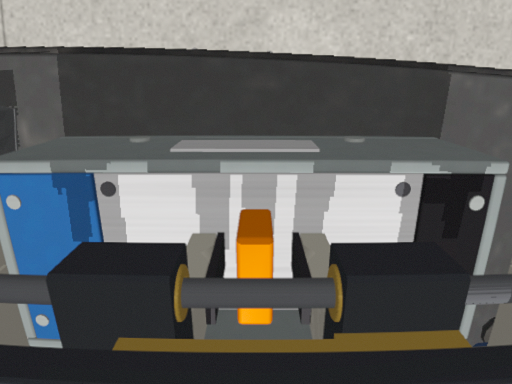

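Request:
{"op": "jog_arm", "data": {"increments": [{"tx": -5, "ty": 0, "tz": 0, "wx": 0, "wy": 0, "wz": 0, "fingers": 34}, {"tx": -10, "ty": 0, "tz": 0, "wx": 0, "wy": 0, "wz": 0, "fingers": 34}, {"tx": -15, "ty": 0, "tz": 0, "wx": 0, "wy": 0, "wz": 0, "fingers": 34}, {"tx": -20, "ty": 0, "tz": 0, "wx": 0, "wy": 0, "wz": 0, "fingers": 34}, {"tx": -20, "ty": 0, "tz": 0, "wx": 0, "wy": 0, "wz": 0, "fingers": 34}, {"tx": -20, "ty": 5, "tz": 0, "wx": 0, "wy": 0, "wz": 0, "fingers": 34}, {"tx": -20, "ty": 10, "tz": 0, "wx": 0, "wy": 0, "wz": 0, "fingers": 34}, {"tx": -20, "ty": 10, "tz": 0, "wx": 0, "wy": 0, "wz": 0, "fingers": 34}, {"tx": -10, "ty": 10, "tz": 0, "wx": 0, "wy": 0, "wz": 0, "fingers": 34}, {"tx": 0, "ty": 5, "tz": 0, "wx": 0, "wy": 0, "wz": 0, "fingers": 34}]}}

```text
time: 32.9
position: [0.4605, -0.335, 0.1936]
tcp_rot: [0.512, -0.488, -0.509, -0.49]
contact_force: [0.1, -0.3, 0.4]
finger_gap: 0.034
```

```bash
python3 - <<'E'
from h import *
s=st();print(s["time"],s["position"],s["contact_force"]); w=snap("wrist","w10");p=snap("side","s10")
cv2.imwrite("pics/s10c.png",cv2.resize(p["img"][150:300,270:450][:,:,::-1],None,fx=4,fy=4,interpolation=cv2.INTER_CUBIC))
cv2.imwrite("pics/s10.png",p["img"][:,:,::-1])
E
```

```text
32.9 [ 0.4605 -0.335   0.1936] [ 0.1488 -0.3498  0.4185]
```

View pics/w10.png

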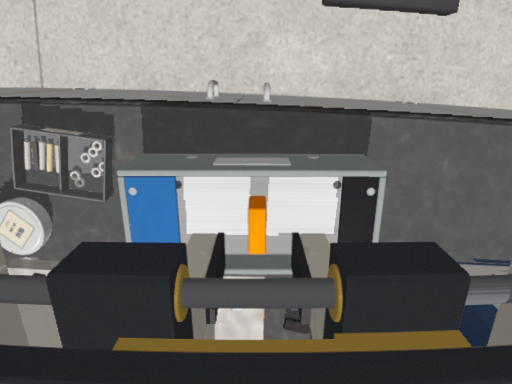

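View pics/s10c.png

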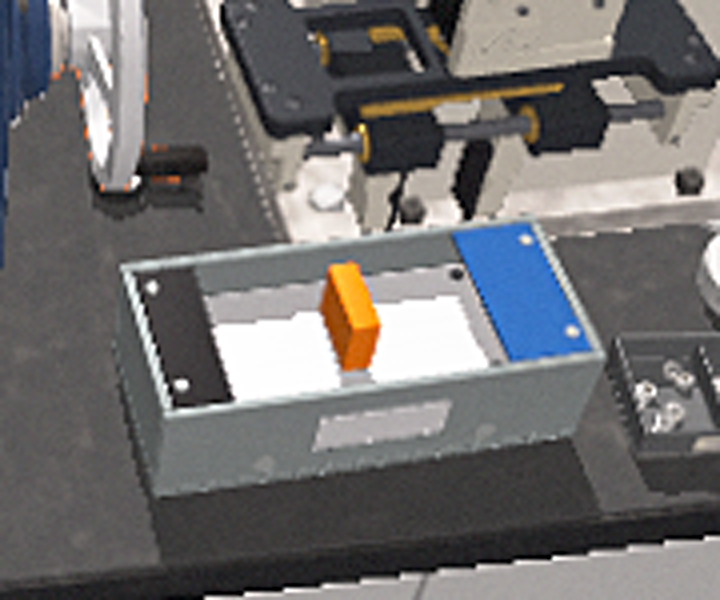

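View pics/s10.png

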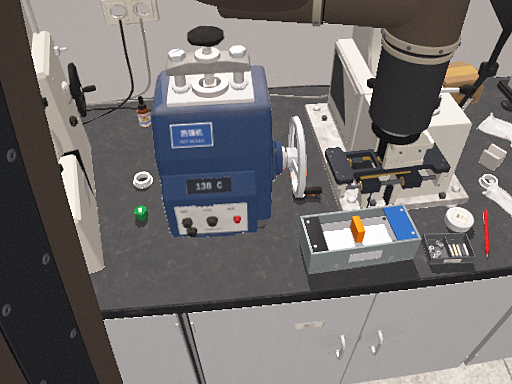

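```bash
python3 - <<'E'
from h import *
W=pickle.load(open("pics/w10.pkl","rb"));S=pickle.load(open("pics/s10.pkl","rb"))
cv2.imwrite("pics/z11.png",cv2.resize(W["img"][150:265,110:395][:,:,::-1],None,fx=2.8,fy=2.8,interpolation=cv2.INTER_CUBIC))
cv2.imwrite("pics/z12.png",cv2.resize(S["img"][200:275,295:425][:,:,::-1],None,fx=6,fy=6,interpolation=cv2.INTER_CUBIC))
E
```

```text
(no output)
```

View pics/z11.png

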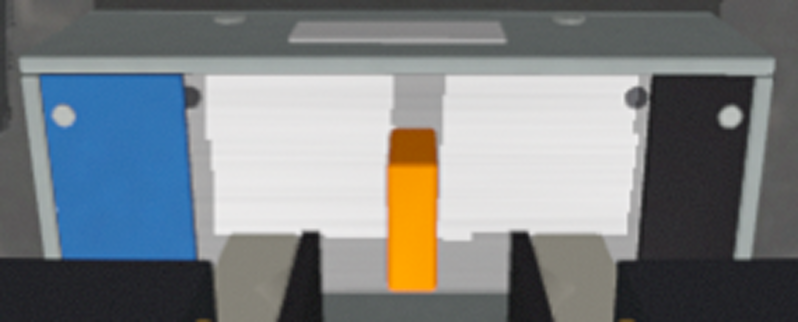

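View pics/z12.png

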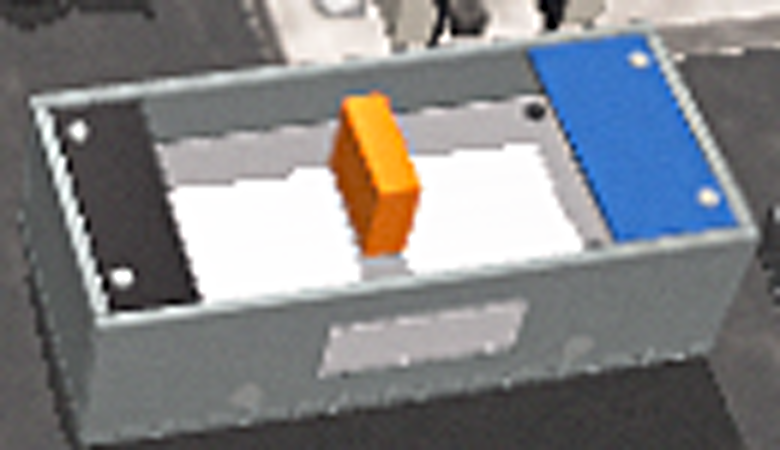

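```bash
python3 - <<'E'
from h import *
W=pickle.load(open("pics/w10.pkl","rb"))
g=lambda a:(np.array(a,float)+.5)/2.8-.5+[110,150]
r=np.array([[np.cos(BY),np.sin(BY)],[-np.sin(BY),np.cos(BY)]])
def b(uv,z): return (onz(W,g(uv),z)[:,:2]-BOX)@r.T*1000
print("lips",b([(186,100),(648,100),(183,75),(652,75),(43,75),(752,75)],.07))
print("holes",b([(191,97),(636,97)],.046))
print("block top",b([(388,165),(437,165),(437,290),(388,290)],.082))
E
```

```text
lips [[ -37.3065  -65.3638]
 [ -37.4518   77.4637]
 [ -45.3172  -65.7192]
 [ -45.4602   78.1075]
 [ -45.3629 -109.4912]
 [ -45.5503  109.2468]]
holes [[-31.0984 -69.6694]
 [-31.248   79.4606]]
block top [[-20.525   -2.6604]
 [-20.5416  12.1005]
 [ 21.5842  12.4393]
 [ 21.6055  -3.014 ]]
```

```bash
python3 - <<'E'
from h import *
print(manip.job_done()); s=st(); print(s["time"],s["contact_force"])
E
```

```text
the job is handed in; nothing more can be done
None
the job is handed in; nothing more can be done
```

The panel is back in the box, lying flat on the ledges and caught under both lips. I handed the job in at about 33 s of the 64 s allowed.

**Fitting:** I gripped the orange block across its 16 mm side and tipped the blue-lip (-y) end down 15°. That end went in to about 5 mm from the end wall under the blue lip. I then lowered the other end inside the black lip and set the panel down with about 7 N on the ledges.

**Seal:** I slid the panel toward +y and met the seal with its face about 15–16 mm from the wall. I raised the push in small steps and held it for about 0.8 s at a reading of 13.7 N. Taking off an estimated 1–1.5 N of friction, that is about 12 N on the seal. I backed off to about 5 N before opening the fingers and lifting clear.

**Last checks:**
- **Fit:** In the last wrist picture the panel's centre is at y ≈ +5 mm in the box. That puts about 19 mm under the blue lip and 16 mm under the black lip.
- **Flatness:** Both end holes show at the right spacing for a panel lying level.
- **Arm:** The wrist force was near zero and the arm was clear of everything.
- **Bystanders:** In the final side view the green puck and the grey sleeve stand where they were. I did not check the magnifier or the ball bearing, because the networks never found them reliably.

**Disagreements:** The cameras differed by about 2.5 mm on the panel's y position and 1–2 mm on the box. I used the wrist camera's figures, which agreed with where the jaws closed on the block. I read forces only at the end of each one-second move, so the true peak on the seal could be slightly above the 13.7 N reading.

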